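# Transfer a specimen carrier to the viewing rail

### The job

Take the front specimen carrier (orange tab) off the drying rail over the rail's turned-up end, pass its eye over the turned-up end of the empty viewing rail (yellow clamp), let it down so that it hangs on the rod just inside that end, then slide it along the rod, hanging, until it is fully home against the yellow clamp, and let go of it. The clamp height on the viewing rail is set by hand and is not measured, so feel or look for the rod, and never push on either rail with more than 15 N. Leave the other carriers and the things on the desk where they are.

Things in the scene. Friction and masses are not known exactly. Their poses are not given: they have to be found in the camera images.
- carrier_tab (a point): Centre of the orange grip tab of the carrier to move: upright, 28 mm wide across the rail (its own y), 10 mm thick along the rail (its own x), 42 mm tall; grip it across the 28 mm. Axes: x along the rail, pointing from the turned-up end to the clamp, z up. The carrier is 155 mm tall and 50 mm wide, 0.10 to 0.21 kg.
- carrier_eye (a point): Same carrier and axes, 31 mm straight below carrier_tab: where the rod's axis runs while it hangs. It lies in the peak of a closed, house-shaped window cut through along x: a 90 degree roof resting on the rod, 26 mm clear width below the roof, sill 26 mm below this point. The frame round the window is 38 mm wide and 20 mm deep along the rail (10 mm each way).
- carrier: The same carrier as a whole; origin and axes are those of carrier_eye. Under the window (frame ends 32 mm below the eye point) hangs an aluminium plate, 50 mm wide, with two round mounts, down to 102 mm below the eye point.
- drying: Stand of the drying rail (blue clamp, drip tray), fixed. Origin: foot of the post on the desk. Post 235 mm tall. An 8 mm steel rod runs level from the clamp along the stand's -x (towards the robot), axis 190 mm up, y = 0; it gives 0.2 mm per N sideways. Clamp face at x = -20 mm. Three carriers hang on it, the orange-tabbed one in front; being closed-eyed they leave only over the end.
- drying_end (a point): Foot of the drying rod's turned-up end, on the rod's axis, 180 mm in front of the post; axes as the stand. The end turns straight up (within x = -4 to +8 mm of here) and its round tip tops out 18 mm above the rod's axis. Centred sideways, a carrier passes it when held 14 to 22 mm higher than it hangs on that rod.
- viewing: Stand of the empty viewing rail (yellow clamp, white disc on its foot), fixed. Shape, sizes, turned-up end and axes as the drying stand, but the clamp height is hand-set: the rod is level at y = 0, its axis anywhere from 168 to 212 mm above the desk, not measured. The rod gives 0.2 mm per N up or down; the clamp face is rigid. Fully home, a carrier's eye point is at x = -30 mm.
- second_eye (a point): Eye point of the second carrier on the drying rail (grey tab, otherwise the same as the first), 27 mm or more behind the first. To be left there.
- third_eye (a point): Eye point of the third carrier on the drying rail (grey tab). To be left there.
- solvent: Brown bottle, 56 mm diameter, 130 mm tall, origin under its centre. Bystander.
- dish: Flat glass dish, 84 mm diameter, 16 mm tall, origin under its centre. Bystander.
- tweezers: Steel tweezers, 125 mm long, lying flat, origin under the middle. Bystander.
- loupe: Black eye loupe, 40 mm diameter, 36 mm tall, origin under its centre. Bystander.
- puck: Loose round specimen mount, 25 mm diameter, 16 mm tall, origin under its centre. Bystander.
- mouse: Computer mouse on a blue mat, 105 x 60 x 32 mm, origin under its centre. Bystander.

How it is judged:
On the way, in this order (a step that is already met when the one before it is completed fails the run):
1. the carrier is off the drying rail, clear of its turned-up end (x of carrier_eye in the frame of drying below -0.194 m), for 0.05 s.
2. the carrier's weight (0.5 N or more) is on the viewing rod, just inside the turned-up end (eye point 60 to 165 mm from the post) (contact force between carrier and viewing above 0.5 N and x of carrier_eye in the frame of viewing between -0.165 and -0.06 m and y of carrier_eye in the frame of viewing between -0.005 and 0.005 m), for 0.2 s.
3. it slides hanging on the rod over the last stretch before the clamp (eye point 55 to 36 mm from the post) (contact force between carrier and viewing above 0.3 N and x of carrier_eye in the frame of viewing between -0.055 and -0.036 m), for 0.05 s.
At the end, for the whole second after the job is handed in: The orange-tabbed carrier hangs on the viewing rod at rest and upright (within 0.1 rad), not more than 3 mm short of the yellow clamp's face (x of carrier_eye in the frame of viewing between -0.033 and -0.026 m and y of carrier_eye in the frame of viewing between -0.005 and 0.005 m and contact force between carrier and viewing above 0.5 N and angle between carrier_eye's own z axis and vertical below 0.1 rad and linear speed of carrier below 0.02 m/s); the robot touches nothing.
It fails at once if the viewing rail is loaded with more than 15 N by anything (contact force between viewing and anything else above 15 N).
It fails at once if the drying rail is loaded with more than 15 N by the carrier or the robot (contact force between drying and carrier above 15 N or contact force between drying and the arm above 15 N or contact force between drying and the fingers above 15 N).
It fails at once if another carrier is shifted by more than 15 mm (distance of any of second_eye, third_eye from where it was at the start of the episode above 0.015 m).
It fails at once if a thing on the desk is shifted by more than 15 mm (distance of any of solvent, dish, tweezers, loupe, puck, mouse from where it was at the start of the episode above 0.015 m).
It also fails if it takes over 72 s, if anything falls off the work surface, if the arm or the gripper's body presses on something with over 40 N, if the wrist force passes 120 N, or if a joint passes its speed limit or range.

### The arm

A 6-joint arm with a two-finger parallel gripper is mounted at the origin on the work surface. World frame = base frame: x ahead of the robot, y to its left, z up, the work surface at z = 0. Lengths are in m, angles in rad, forces in N, time in s.
With the tool pointing down it reaches from about 0.3 to 1 m from the base axis. Payload 5.1 kg.
Tool frame: the origin (TCP) lies on the centre line of the jaws, within the pads' length; the fingertips stand 17 mm ahead of it and the grasp point (between the pads) lies 2 mm behind it (nose_length is the distance from the TCP to the fingertips, in m); z points along the fingers, x is the direction in which the jaws open and shut, and the axes are right-handed (so a half turn about z gives the same grasp; the last joint's range is limited). The gripper opens to 95 mm and grips with 3 to 60 N. Pads are 20 mm wide; open, the fingers measure 119 mm over their backs; the gripper's body (75 mm by 180 mm) begins 59 mm behind the grasp point.
Start: joints at [-1.201, 0.124, 1.65, -0, 1.367, -0.083], TCP at [0.284, -0.584, 0.232] pointing down, gripper open.
Joint ranges: [-2.61, 2.61], [-1.02, 2.33], [0.03, 2.71], [-1.35, 4.49], [0.32, 2.68], [-2.91, 2.91]. Speed limits (rad/s): [2.57, 2.57, 3.14, 3.14, 3.14, 3.14].

### API

Orientations are given as a unit quaternion [x, y, z, w].
In Python, from plant import * gives the robot as it stands.
- The arm moves only by the tool send_rows, never from a script. Its argument "commands" is text: rows parted by semicolons, each of 7 numbers parted by spaces: the turn, a rotation vector about the world's x, y, z each as a share of 180 degrees, from -1 to 1, then the shift along the world's x, y, z each as a share of 0.3 m, from -1 to 1, then the gripper command: -1 is shut, 1 is fully open, values between are in proportion. In form: ax ay az x y z gripper; .... A call has 1 to 8 rows; each row shifts and turns the commanded pose from where the row before left it; what a row does not reach is not made up. A row lasts 1/10 s, in which the tool goes at most 50 mm and 8.59 degrees, less where a joint would pass 70% of its speed; a pose out of reach is approached as far as the arm can. A call with a number of a shift or a turn outside -1 to 1 is refused whole. A call with a gripper value outside its range is refused whole. The fingers move at their own pace and stop on an object; the grip force is fixed at half the most. Time passes only in rows, so rows that do not move let the fingers close. It gives the time, the measured TCP pose, the force and the opening at its end, in the units of the state.
- read_state(): the state, without advancing time (a new reading comes with each control period).
- snapshot(name): name is "scene" or "top" or "wrist"; returns a dict with "img" (480x640x3 uint8, red, green, blue), "fx", "fy", "cx", "cy" (pixels), "origin" and "attitude" of the camera in the world. Camera axes: x right, y up, looking along -z (the intrinsics and any distortion apply to the point x, -y, -z); pixel columns grow to the right and rows downward; lengths in m; the calibration is good to about 2 mm. A picture is of the moment at which its call begins. There is no depth.
- job_done(): hands the job in, once; it reports no verdict.
Trained networks look in a picture, given as the dict that the camera call returned (one of the last four; its "shot" number tells which), for a name from the list of things; names that differ only in an ending like _2 or _b are one class to them, and where a whole thing is asked for, a point or a joint stands for the part that bears it (a point fixed in the world has none). Each returns a list of dicts, best first, with "score" (0 to 1); they miss things now and then, are a little off and sometimes report something else, mostly with a low value. They report only what shows in the picture. A call takes as long as a camera call.
- trace(picture, query): "region" (480x640 bool, what is visible of it) and "bbox" ([left, top, width, height] in pixels, round what is visible of it).
- place_of(picture, query): "centre" ([row, column] in pixels: a listed point, or the origin of a listed thing).
The state is a dict: "clock": time; "q": joint angles; "qvel": joint speeds; "tau": joint torques, N m; "position": TCP position; "ee_rot": TCP orientation; "ft_force": force on the tool from outside, world axes, zero at the start; "wrist_torque": the same for the moment, N m; "gripper_width": finger opening in m.
Only numpy, scipy, OpenCV 4.12 (cv2) and the standard library are available. Lean on these libraries where they do the work, as an engineer would, in place of code of your own. Each camera call takes 0.05 s, during which the arm holds its last target.

## Working session

There is one attempt and no reset: what is moved stays moved. The work goes in short steps, Python scripts to look and compute and a tool call to move; the robot and the scene stay as the last step left them, time stands still between calls to the robot, and variables do not carry over. Pictures are saved under pics/ and viewed, and the job is handed in when it is done.

Besides the shell and the picture viewer there is one more tool, called after "Request:" by a JSON object that holds its "method" and its "body". send_rows: Moves the arm, as the interface text tells. Its arguments: {"type":"object","properties":{"commands":{"type":"string"}},"required":["commands"]}

```bash
ls; mkdir -p pics; cat > h.py <<'E'
from plant import *
import numpy as np, cv2
from scipy.spatial.transform import Rotation as R
def save(s,n): cv2.imwrite('pics/'+n+'.png',s['img'][:,:,::-1])
E
python3 - <<'E'
from h import *
st=read_state(); print({k:np.round(v,3) for k,v in st.items()})
for n in ['scene','top','wrist']:
    s=snapshot(n); save(s,n+'0'); print(n,{k:(np.round(v,4) if k!='img' else 0) for k,v in s.items()})
    for q in ['carrier_tab','carrier_eye','drying','drying_end','viewing','second_eye','third_eye','solvent','dish','tweezers','loupe','puck','mouse']:
        r=place_of(s,q); print(q,[(np.round(a['centre'],1),round(a['score'],2)) for a in r[:2]])
E
```

```text
pics
{'clock': np.float64(0.0), 'q': array([-1.201,  0.124,  1.652,  0.   ,  1.367, -0.083]), 'qvel': array([-0.001,  0.001,  0.001, -0.002, -0.   ,  0.001]), 'tau': array([  0.   , -41.761, -35.993,   0.077,   0.049,  -0.   ]), 'position': array([ 0.284, -0.584,  0.23 ]), 'ee_rot': array([ 0.848, -0.53 , -0.001, -0.001]), 'ft_force': array([0.639, 0.527, 0.502]), 'wrist_torque': array([-0.059,  0.023,  0.02 ]), 'gripper_width': np.float64(0.095)}
scene {'img': 0, 'fx': np.float64(500.6764), 'fy': np.float64(500.6764), 'cx': np.float64(315.3987), 'cy': np.float64(234.4373), 'origin': array([1.3288, 0.4643, 0.8418]), 'attitude': array([0.2175, 0.4039, 0.784 , 0.4182]), 'shot': np.int64(1)}
carrier_tab [(array([206.9, 299.5]), 0.8)]
carrier_eye [(array([217.4, 298.2]), 0.76)]
drying [(array([317.7, 268. ]), 0.9)]
drying_end [(array([214.9, 300.3]), 0.69), (array([218.5, 299.2]), 0.6)]
viewing [(array([357.2, 359.2]), 0.97)]
second_eye [(array([230.3, 286.1]), 0.92)]
third_eye [(array([235.6, 278.4]), 0.74)]
solvent [(array([344.8, 500. ]), 0.65)]
dish [(array([248.7, 228.9]), 0.76)]
tw
[... 844 characters left out ...]
65. ]), 0.79)]
dish [(array([246.1, 416.7]), 0.56)]
tweezers [(array([200. , 327.6]), 0.72), (array([285.5, 416.1]), 0.46)]
loupe [(array([220.3, 186. ]), 0.75)]
puck [(array([292.9, 192.8]), 0.37), (array([284.2, 413.7]), 0.31)]
mouse [(array([305.5, 473. ]), 0.74), (array([200. , 251.9]), 0.28)]
wrist {'img': 0, 'fx': np.float64(357.9072), 'fy': np.float64(357.9072), 'cx': np.float64(326.2021), 'cy': np.float64(244.8956), 'origin': array([ 0.3448, -0.5552,  0.3859]), 'attitude': array([-0.1014,  0.0641, -0.5266,  0.8416]), 'shot': np.int64(3)}
carrier_tab []
carrier_eye []
drying []
drying_end []
viewing []
second_eye []
third_eye []
solvent []
dish []
tweezers []
loupe []
puck []
mouse []
```

View pics/scene0.png

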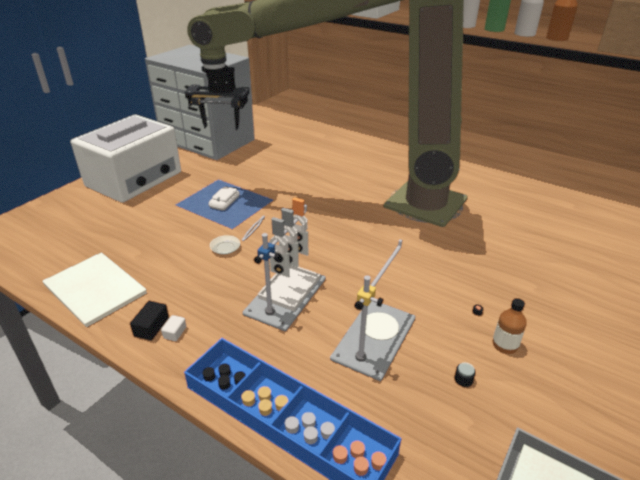

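View pics/top0.png

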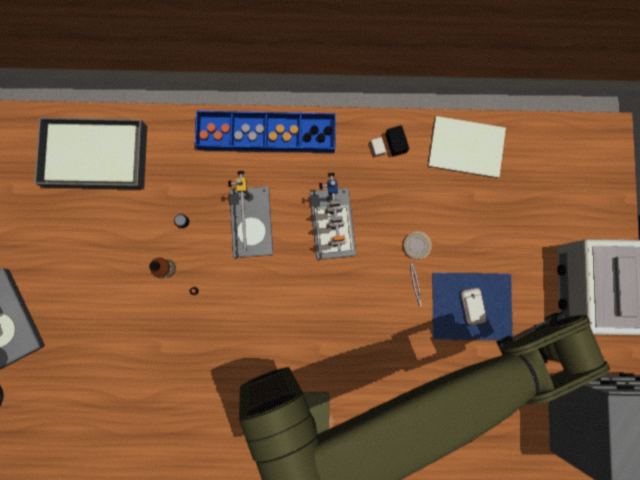

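```bash
python3 - <<'E'
import cv2
a=cv2.imread('pics/top0.png'); cv2.imwrite('pics/topc.png',cv2.resize(a[160:310,220:380],None,fx=5,fy=4.0*1.0,interpolation=cv2.INTER_CUBIC)[:600])
a=cv2.imread('pics/scene0.png'); cv2.imwrite('pics/scenec.png',cv2.resize(a[180:380,230:430],None,fx=3,fy=3,interpolation=cv2.INTER_CUBIC))
E
```

```text
(no output)
```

View pics/scenec.png

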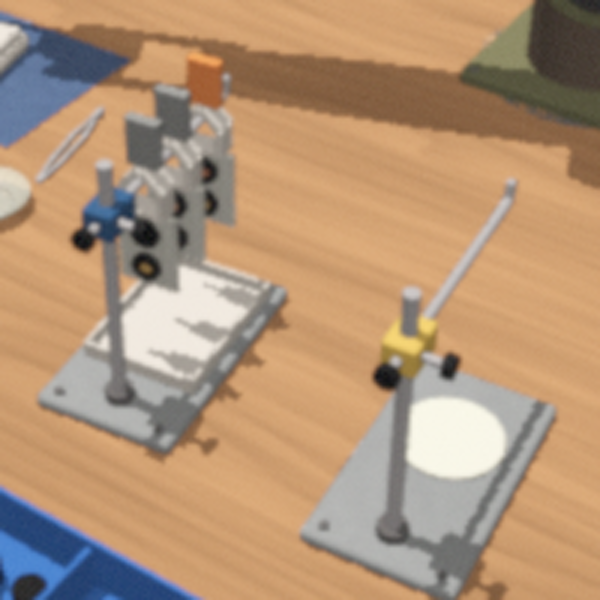

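View pics/topc.png

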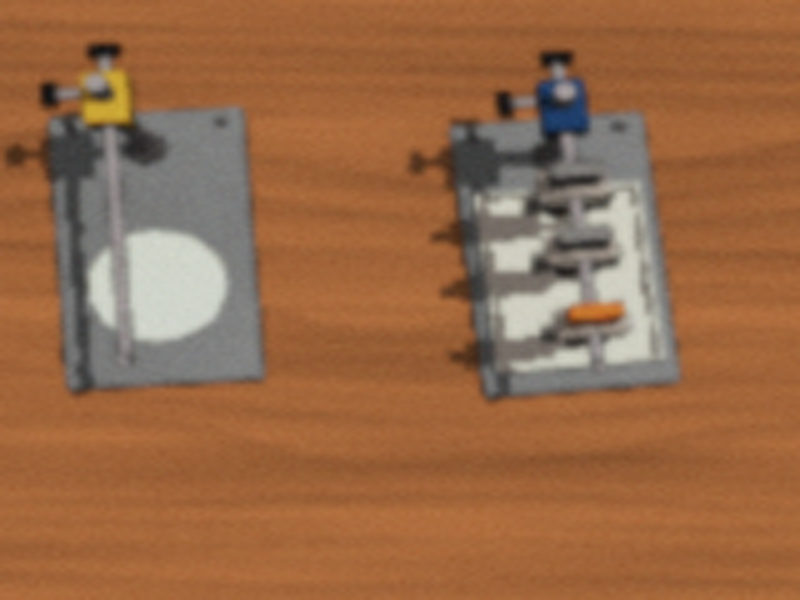

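```bash
cat >> h.py <<'E'
def proj(s,P):
    P=np.atleast_2d(P); c=R.from_quat(s['attitude']).inv().apply(P-s['origin'])
    return np.c_[s['cx']+s['fx']*c[:,0]/-c[:,2], s['cy']+s['fy']*c[:,1]/c[:,2]]
def ray(s,uv):
    d=np.array([(uv[0]-s['cx'])/s['fx'],-(uv[1]-s['cy'])/s['fy'],-1.]); return R.from_quat(s['attitude']).apply(d)
def onz(s,uv,z):
    d=ray(s,uv); return s['origin']+d*(z-s['origin'][2])/d[2]
def tri(obs):
    A=np.zeros((3,3));b=np.zeros(3)
    for s,uv in obs:
        d=ray(s,uv); d/=np.linalg.norm(d); M=np.eye(3)-np.outer(d,d); A+=M;b+=M@s['origin']
    X=np.linalg.solve(A,b); return X,[np.round(proj(s,X)[0]-uv,1) for s,uv in obs]
E
python3 - <<'E'
from h import *
t=snapshot('top'); s=snapshot('scene')
print('dry top', onz(t,(333,183.75),.235), tri([(t,(333,183)),(s,(265,235))]))
print('view top', onz(t,(239,180.5),.235), tri([(t,(239,180.5)),(s,(367,277.7))]))
print('dry end tip', onz(t,(339.4,251),.208))
print('view end tip', onz(t,(245,250),.208), tri([(t,(245,250)),(s,(400,241.5))]))
print('tab top', tri([(t,(339,238)),(s,(298.5,203))]), onz(t,(339,238),.242))
E
```

```text
dry top [ 0.67425743 -0.09773439  0.235     ] (array([ 0.67626663, -0.09722079,  0.23314324]), [array([-0.2,  0.1]), array([-0.3, -0. ])])
view top [0.67854554 0.14718008 0.235     ] (array([0.67859978, 0.14770505, 0.23394195]), [array([-0.1,  0.1]), array([-0.2, -0. ])])
dry end tip [ 0.50075611 -0.11760897  0.208     ]
view end tip [0.49959485 0.1298504  0.208     ] (array([0.49963793, 0.13152762, 0.20263515]), [array([-0.4,  0.2]), array([-0.5, -0. ])])
tab top (array([ 0.53177338, -0.11412241,  0.23181124]), [array([-0.3,  0.2]), array([-0.5, -0. ])]) [ 0.53115615 -0.1145031   0.242     ]
```

Request:
{"method": "send_rows", "body": {"commands": "0 0 0 0 0 0.14 1; 0 0 0 0 0 0.14 1; 0 0 0 0 0 0.14 1; 0 0 -0.025 0.05 0.13 0 1; 0 0 -0.025 0.05 0.13 0 1; 0 0 -0.025 0.05 0.13 0 1; 0 0 -0.025 0.05 0.13 0 1; 0 0 -0.008 0.05 0.13 0 1"}}

```text
clock: 3.0
position: [0.3596, -0.3879, 0.3577]
ee_rot: [0.745, -0.667, 0.0, -0.0]
ft_force: [0.3, -0.5, 0.5]
gripper_width: 0.0948
```

Request:
{"method": "send_rows", "body": {"commands": "0 0 0 0.05 0.13 0 1; 0 0 0 0.05 0.13 0 1; 0 0 0 0.05 0.13 0 1; 0 0 0 0.05 0.13 0 1; 0 0 0 0.05 0.13 0 1; 0 0 0 0.05 0.13 0 1; 0 0 0 0.05 0.13 0 1; 0 0 0 0 0 0 1"}}

```text
clock: 3.8
position: [0.4653, -0.1128, 0.3579]
ee_rot: [0.748, -0.663, -0.0, -0.001]
ft_force: [0.1, -0.2, 0.1]
gripper_width: 0.0951
```

```bash
cat >> h.py <<'E'
def st():
    s=read_state(); r=R.from_quat(s['ee_rot']).as_matrix()
    print('t %.2f'%s['clock'],'pos',np.round(s['position'],4),'xang %.2f'%np.degrees(np.arctan2(r[1,0],r[0,0])),'tilt',np.round(np.degrees(r[:2,2]),2),'F',np.round(s['ft_force'],2),'M',np.round(s['wrist_torque'],3),'w %.4f'%s['gripper_width']); return s
E
python3 - <<'E'
from h import *
st(); s=snapshot('wrist'); save(s,'w1'); print(s['origin'],R.from_quat(s['attitude']).as_matrix())
for q in ['carrier_tab','carrier_eye','drying','drying_end','viewing','second_eye','third_eye']:
    r=place_of(s,q); print(q,[(np.round(a['centre'],1),round(a['score'],2)) for a in r[:2]])
E
```

```text
t 3.80 pos [ 0.4653 -0.1128  0.3579] xang -83.13 tilt [0.05 0.07] F [ 0.12 -0.23  0.14] M [0.005 0.027 0.04 ] w 0.0951
[ 0.53178853 -0.10476874  0.51218822] [[ 0.11926429  0.96439184  0.23606017]
 [-0.99286032  0.11634691  0.02630165]
 [-0.00209977 -0.23751162  0.97138243]]
carrier_tab [(array([156.6, 335.9]), 0.56)]
carrier_eye [(array([155.8, 335.9]), 0.63)]
drying []
drying_end [(array([195.6, 341. ]), 0.66), (array([254.7, 486.8]), 0.41)]
viewing [(array([ 11. , 144.9]), 0.77)]
second_eye [(array([ 94.7, 340.2]), 0.94)]
third_eye [(array([ 38.2, 339.9]), 0.8)]
```

View pics/w1.png

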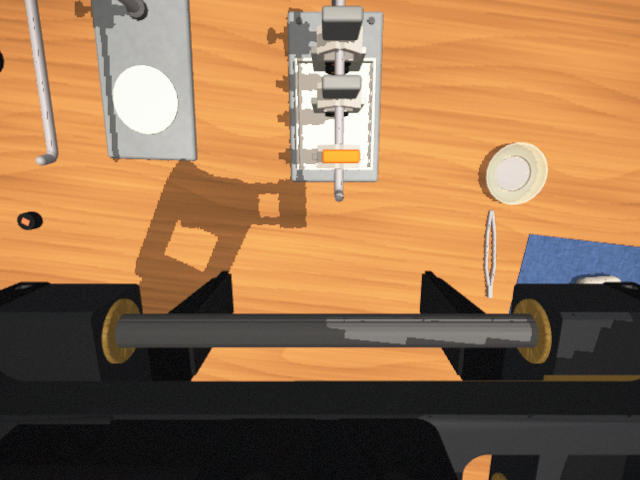

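```bash
python3 - <<'E'
from h import *
s=snapshot('wrist'); t=snapshot('top'); c=snapshot('scene')
a=s['img']; cv2.imwrite('pics/w1c.png',cv2.resize(a[0:210,280:400,::-1],None,fx=4,fy=2.85,interpolation=cv2.INTER_CUBIC)[:600])
cv2.imwrite('pics/w1v.png',cv2.resize(a[0:180,0:200,::-1],None,fx=3.3,fy=3.3,interpolation=cv2.INTER_CUBIC))
for nm,s_ in [('w',s),('t',t),('c',c)]:
    r=trace(s_,'carrier_tab')
    for x in r[:2]:
        m=x['region']; 
        hsv=cv2.cvtColor(s_['img'],cv2.COLOR_RGB2HSV)
        print(nm,x['score'],x['bbox'],m.sum())
    hs=cv2.inRange(hsv,(8,200,180),(18,255,255)); 
    if nm=='w':
        ys,xs=np.nonzero(hs[130:180,310:370]); print('orange',xs.mean()+310,ys.mean()+130,xs.min()+310,xs.max()+310,ys.min()+130,ys.max()+130); uv=(xs.mean()+310,ys.mean()+130)
        print('tab top',onz(s,uv,.242))
print('tip dry',onz(s,(339,196),.208))
print('rod dry',onz(s,(339,125),.194),onz(s,(339.5,62),.194))
print('view tip', tri([(s,(45,158.5)),(t,(245,250)),(c,(400,241.5))]), onz(s,(45,158.5),.203))
E
```

```text
w 0.83 [305.6, 141.1, 52.8, 26.8] 1061
w 0.39 [13.6, 212.3, 29.9, 18.0] 374
orange 332.9548872180451 154.30827067669173 315 351 147 159
tab top [ 0.53318479 -0.11435392  0.242     ]
c 0.85 [292.6, 198.7, 18.6, 60.0] 635
tip dry [ 0.50009579 -0.12393769  0.208     ]
rod dry [ 0.55802155 -0.11744724  0.194     ] [ 0.60641747 -0.11203646  0.194     ]
view tip (array([0.50055499, 0.13044469, 0.2003309 ]), [array([-4. ,  2.6]), array([ 0.2, -0.1]), array([-1.2,  0.9])]) [0.50333019 0.12484643 0.203     ]
```

View pics/w1c.png

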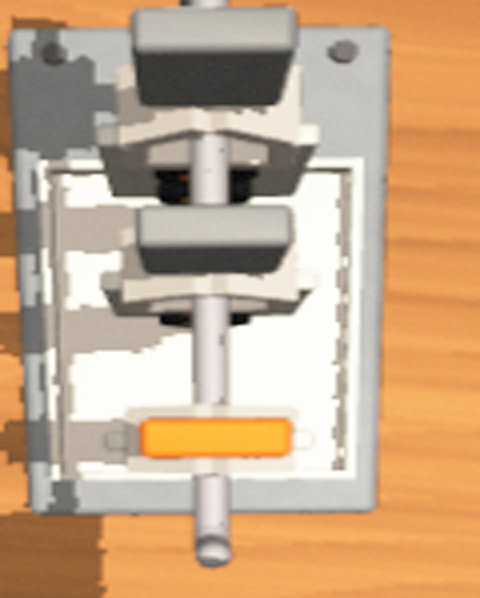

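View pics/w1v.png

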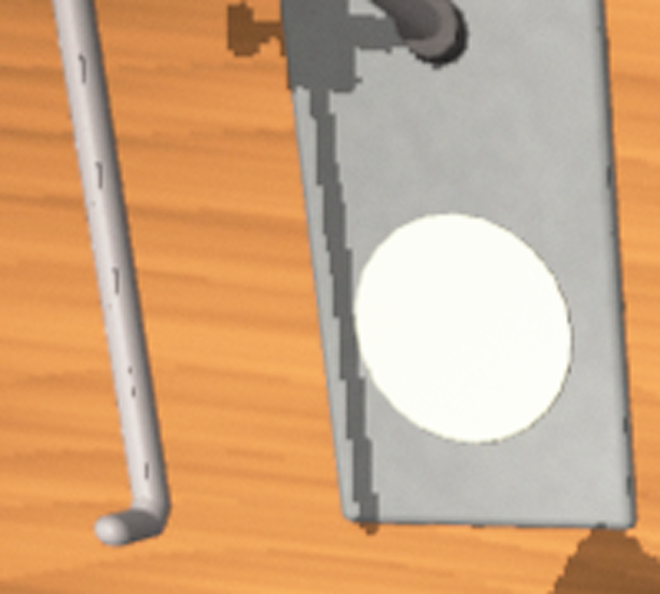

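```bash
python3 - <<'E'
from h import *
s=snapshot('wrist'); t=snapshot('top'); c=snapshot('scene')
print('tab top',onz(s,(333.8,153.5),.242))
print('tip dry',onz(s,(333.2,193.5),.208))
print('rod dry',onz(s,(332.5,122.8),.194),onz(s,(332,59.6),.194))
for o in ([(s,(34,160)),(t,(245,250)),(c,(400,241.5))],[(s,(34,160)),(c,(400,241.5))],[(s,(34,160)),(t,(245,250))]): print('view tip',tri(o))
print(onz(s,(34,160),.203))
E
```

```text
tab top [ 0.5340463  -0.11398151  0.242     ]
tip dry [ 0.50187072 -0.11794671  0.208     ]
rod dry [ 0.55939249 -0.11082272  0.194     ] [ 0.60773375 -0.10473778  0.194     ]
view tip (array([0.50056395, 0.13226189, 0.20433357]), [array([2.1, 0.8]), array([-0.7, -0.3]), array([-0.3, -0.3])])
view tip (array([0.5012375 , 0.13352961, 0.20457195]), [array([ 0.3, -0.2]), array([ 0.1, -0.1])])
view tip (array([0.50050548, 0.13003195, 0.20886016]), [array([0.6, 1.2]), array([-0.1, -0.4])])
[0.50089925 0.13504021 0.203     ]
```

Request:
{"method": "send_rows", "body": {"commands": "0 0 0 0.108 -0.003 0 1; 0 0 0 0.108 -0.003 0 1; 0 0 0 0 0 -0.1 1; 0 0 0 0 0 -0.1 1; 0 0 0 0 0 -0.09 1; 0 0 0 0 0 0 1; 0 0 0 0 0 0 1"}}

```text
clock: 5.35
position: [0.5291, -0.1182, 0.2708]
ee_rot: [0.746, -0.666, -0.0, 0.0]
ft_force: [-0.7, -0.1, -0.0]
gripper_width: 0.0952
```

```bash
python3 - <<'E'
from h import *
st(); s=snapshot('wrist'); save(s,'w2')
for q in ['carrier_tab','carrier_eye','second_eye']:
    r=place_of(s,q); print(q,[(np.round(a['centre'],1),round(a['score'],2)) for a in r[:2]])
hs=cv2.inRange(cv2.cvtColor(s['img'],cv2.COLOR_RGB2HSV),(8,180,150),(20,255,255))
n,l,stt,ce=cv2.connectedComponentsWithStats(hs)
for i in np.argsort(-stt[:,4])[:5]: print(stt[i],ce[i])
p=read_state()['position']; print('jaw center at tab top height projects', proj(s,[[p[0],p[1],.242],[.534,-.114,.242]]))
E
```

```text
t 5.35 pos [ 0.5291 -0.1182  0.2708] xang -83.49 tilt [-0.03  0.01] F [-0.65 -0.14 -0.01] M [0.045 0.027 0.002] w 0.0952
carrier_tab [(array([263. , 321.7]), 0.57)]
carrier_eye [(array([251.3, 322.9]), 0.76)]
second_eye [(array([174.8, 324.1]), 0.6)]
[     0      0    640    480 306266] [319.49329668 239.39459489]
[296 254  52  30 928] [321.73383621 274.14116379]
[299 259   1   1   1] [299. 259.]
[337 261   1   1   1] [337. 261.]
[298 263   1   1   1] [298. 263.]
jaw center at tab top height projects [[327.73479522 283.20856246]
 [320.10657525 275.34159277]]
```

View pics/w2.png

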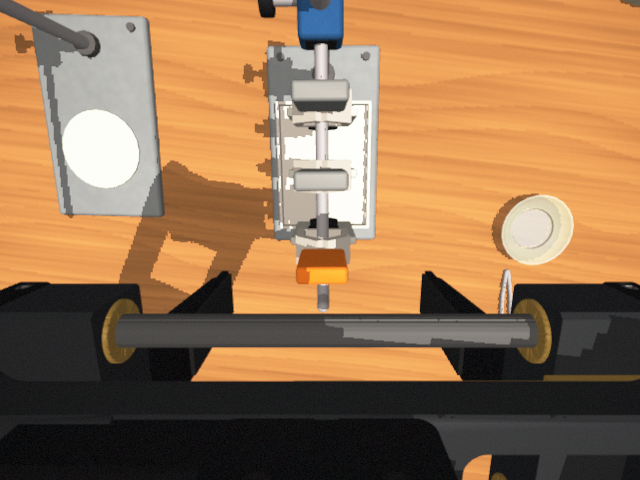

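Request:
{"method": "send_rows", "body": {"commands": "0 0 0 0.002 0.01 0 1; 0 0 0 0 0 -0.05 1; 0 0 0 0 0 -0.05 1; 0 0 0 0 0 -0.04 1; 0 0 0 0 0 -0.033 1; 0 0 0 0 0 0 1; 0 0 0 0 0 0 1"}}

```text
clock: 6.25
position: [0.5296, -0.1153, 0.2183]
ee_rot: [0.746, -0.666, -0.0, 0.0]
ft_force: [-0.1, 0.7, -0.4]
gripper_width: 0.0953
```

```bash
python3 - <<'E'
from h import *
st(); s=snapshot('scene'); a=s['img']; cv2.imwrite('pics/s3.png',cv2.resize(a[160:330,200:400,::-1],None,fx=3.5,fy=3.5,interpolation=cv2.INTER_CUBIC))
E
```

```text
t 6.25 pos [ 0.5296 -0.1153  0.2183] xang -83.50 tilt [-0.04  0.01] F [-0.13  0.71 -0.44] M [ 0.083  0.07  -0.029] w 0.0953
```

View pics/s3.png

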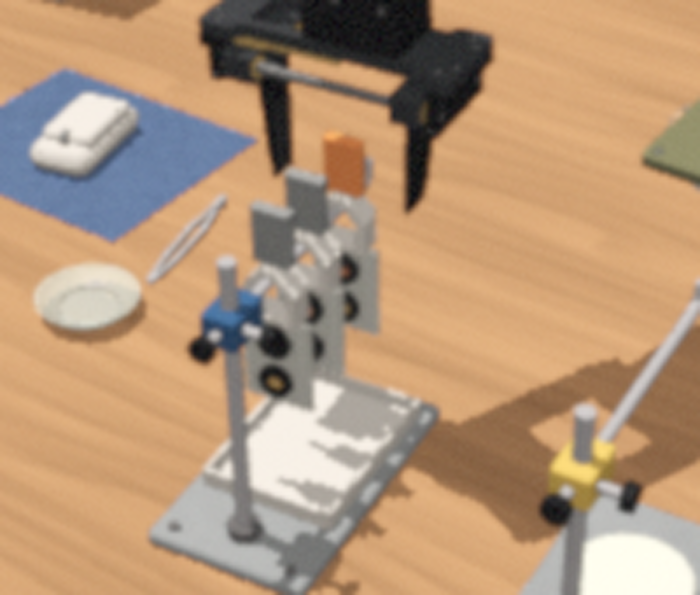

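Request:
{"method": "send_rows", "body": {"commands": "0 0 0 0 0 0 -0.3; 0 0 0 0 0 0 -0.3; 0 0 0 0 0 0 -0.3; 0 0 0 0 0 0 -0.3; 0 0 0 0 0 0 -1; 0 0 0 0 0 0 -1; 0 0 0 0 0 0 -1; 0 0 0 0 0 0 -1"}}

```text
clock: 7.1
position: [0.5297, -0.1153, 0.2188]
ee_rot: [0.746, -0.666, 0.0, -0.0]
ft_force: [-0.4, 0.4, 0.2]
gripper_width: 0.0366
```

```bash
python3 - <<'E'
from h import *
st()
E
```

```text
t 7.10 pos [ 0.5297 -0.1153  0.2188] xang -83.50 tilt [0. 0.] F [-0.37  0.39  0.2 ] M [-0.001 -0.038  0.004] w 0.0366
```

Request:
{"method": "send_rows", "body": {"commands": "0 0 0 0 0 0 -1; 0 0 0 0 0 0 -1; 0 0 0 0 0 0 -1; 0 0 0 0 0 0 -1"}}

```text
clock: 7.5
position: [0.5297, -0.1154, 0.2187]
ee_rot: [0.746, -0.666, 0.0, 0.0]
ft_force: [-0.6, 0.5, -0.5]
gripper_width: 0.0276
```

```bash
python3 - <<'E'
from h import *
st()
E
```

```text
t 7.50 pos [ 0.5297 -0.1154  0.2187] xang -83.50 tilt [ 0.   -0.01] F [-0.58  0.47 -0.48] M [-0.072  0.027 -0.056] w 0.0276
```

Request:
{"method": "send_rows", "body": {"commands": "0 0 0 0 0 0.02 -1; 0 0 0 0 0 0.02 -1; 0 0 0 0 0 0.02 -1; 0 0 0 0 0 0 -1; 0 0 0 0 0 0 -1; 0 0 0 0 0 0 -1"}}

```text
clock: 8.1
position: [0.5296, -0.1152, 0.2365]
ee_rot: [0.746, -0.666, -0.0, 0.0]
ft_force: [0.8, -0.1, -1.1]
gripper_width: 0.0276
```

```bash
python3 - <<'E'
from h import *
st(); s=snapshot('scene'); a=s['img']; cv2.imwrite('pics/s4.png',cv2.resize(a[160:330,200:400,::-1],None,fx=3.5,fy=3.5,interpolation=cv2.INTER_CUBIC)); st()
E
```

```text
t 8.10 pos [ 0.5296 -0.1152  0.2365] xang -83.49 tilt [-0.02  0.01] F [ 0.79 -0.11 -1.06] M [0.011 0.024 0.004] w 0.0276
t 8.15 pos [ 0.5296 -0.1152  0.2364] xang -83.50 tilt [-0.03  0.01] F [-0.21 -1.3  -0.57] M [ 0.07   0.035 -0.056] w 0.0278
```

View pics/s4.png

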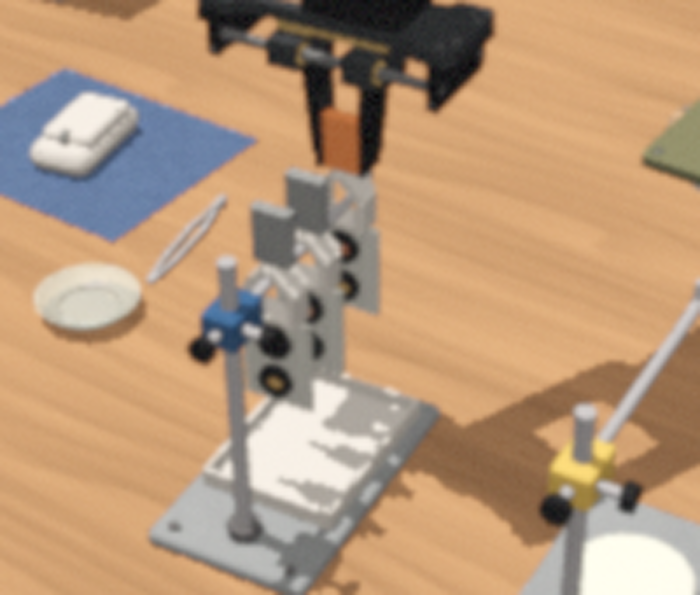

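Request:
{"method": "send_rows", "body": {"commands": "0 0 0 0 0 0.003 -1; 0 0 0 -0.033 -0.004 0 -1; 0 0 0 -0.033 -0.004 0 -1; 0 0 0 -0.02 -0.0024 0 -1; 0 0 0 -0.02 -0.0024 0 -1; 0 0 0 0 0 0 -1"}}

```text
clock: 8.75
position: [0.4972, -0.1193, 0.2378]
ee_rot: [0.746, -0.666, 0.0, -0.0]
ft_force: [0.1, -0.1, -1.4]
gripper_width: 0.0279
```

```bash
python3 - <<'E'
from h import *
st(); s=snapshot('wrist'); save(s,'w5'); st()
E
```

```text
t 8.75 pos [ 0.4972 -0.1193  0.2378] xang -83.53 tilt [ 0.01 -0.01] F [ 0.12 -0.06 -1.44] M [0.029 0.049 0.045] w 0.0279
t 8.80 pos [ 0.4976 -0.1192  0.2378] xang -83.52 tilt [ 0.03 -0.01] F [-0.19 -0.49 -0.75] M [ 0.025 -0.016  0.015] w 0.0277
```

View pics/w5.png

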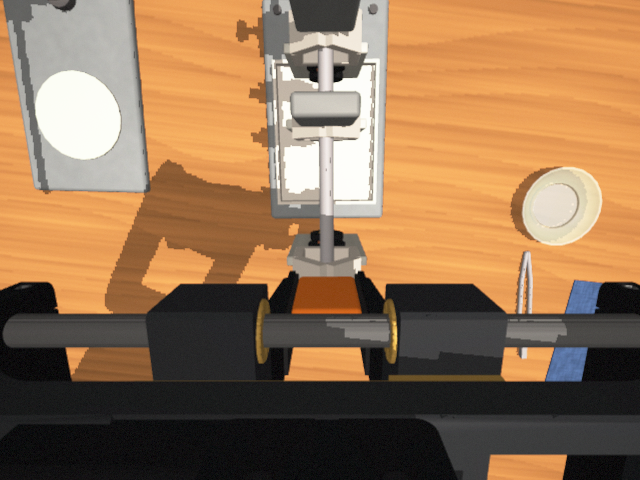

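Request:
{"method": "send_rows", "body": {"commands": "0 0 0 -0.03 -0.0037 0 -1; 0 0 0 -0.03 -0.0037 0 -1; 0 0 0 -0.04 -0.005 0 -1; 0 0 0 -0.04 -0.005 0 -1; 0 0 0 -0.04 -0.005 0 -1; 0 0 0 -0.04 -0.005 0 -1; 0 0 0 0 0 0 -1"}}

```text
clock: 9.5
position: [0.4307, -0.1275, 0.2377]
ee_rot: [0.746, -0.666, 0.0, -0.0]
ft_force: [0.4, -0.3, -1.3]
gripper_width: 0.0278
```

```bash
python3 - <<'E'
from h import *
st(); s=snapshot('wrist'); save(s,'w6'); st()
E
```

```text
t 9.50 pos [ 0.4307 -0.1275  0.2377] xang -83.55 tilt [ 0.02 -0.02] F [ 0.42 -0.33 -1.26] M [ 0.007  0.023 -0.021] w 0.0278
t 9.55 pos [ 0.4314 -0.1275  0.2378] xang -83.55 tilt [ 0.06 -0.02] F [-0.04 -0.11 -0.9 ] M [ 0.078  0.004 -0.012] w 0.0277
```

View pics/w6.png

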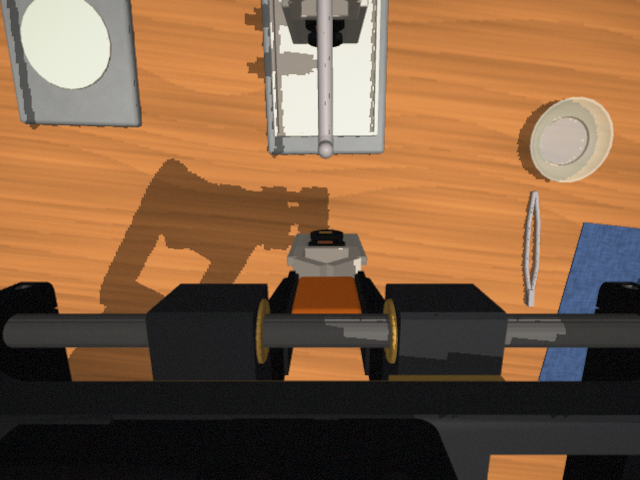

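Request:
{"method": "send_rows", "body": {"commands": "0 0 0 -0.005 0.06 0 -1; 0 0 0 -0.005 0.11 0 -1; 0 0 0 -0.005 0.13 0 -1; 0 0 0 -0.005 0.13 0 -1; 0 0 0 0 0.13 0 -1; 0 0 0 0 0.12 0 -1; 0 0 0 0 0.1 0 -1; 0 0 0 0 0.05 0 -1"}}

```text
clock: 10.35
position: [0.4259, 0.124, 0.2378]
ee_rot: [0.747, -0.665, -0.0, -0.0]
ft_force: [-0.4, 0.1, -1.4]
gripper_width: 0.028
```

Request:
{"method": "send_rows", "body": {"commands": "0 0 0 0 0 0 -1; 0 0 0 0 0 0 -1; 0 0 0 0 0 0 -1"}}

```text
clock: 10.65
position: [0.4261, 0.121, 0.2376]
ee_rot: [0.746, -0.666, 0.0, 0.0]
ft_force: [-0.3, -0.3, -1.5]
gripper_width: 0.0275
```

```bash
python3 - <<'E'
from h import *
st(); s=snapshot('wrist'); save(s,'w7'); st(); a=s['img']
cv2.imwrite('pics/w7c.png',cv2.resize(a[0:290,230:430,::-1],None,fx=2,fy=2,interpolation=cv2.INTER_CUBIC))
t=snapshot('top'); save(t,'t7'); a=t['img'];cv2.imwrite('pics/t7c.png',cv2.resize(a[160:280,200:280,::-1],None,fx=5,fy=5,interpolation=cv2.INTER_CUBIC))
t=snapshot('scene'); save(t,'s7'); a=t['img'];cv2.imwrite('pics/s7c.png',cv2.resize(a[200:350,340:440,::-1],None,fx=4,fy=4,interpolation=cv2.INTER_CUBIC))
E
```

```text
t 10.65 pos [0.4261 0.121  0.2376] xang -83.55 tilt [ 0.   -0.02] F [-0.26 -0.32 -1.48] M [0.001 0.039 0.004] w 0.0275
t 10.70 pos [0.4261 0.1209 0.2377] xang -83.57 tilt [ 0.01 -0.01] F [-0.14 -0.02 -1.93] M [ 0.015  0.01  -0.002] w 0.0277
```

View pics/w7c.png

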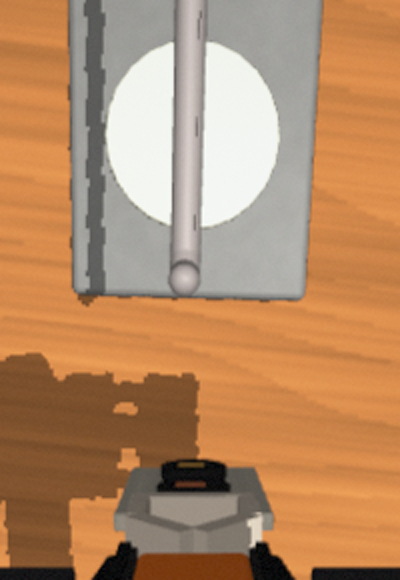

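View pics/t7c.png

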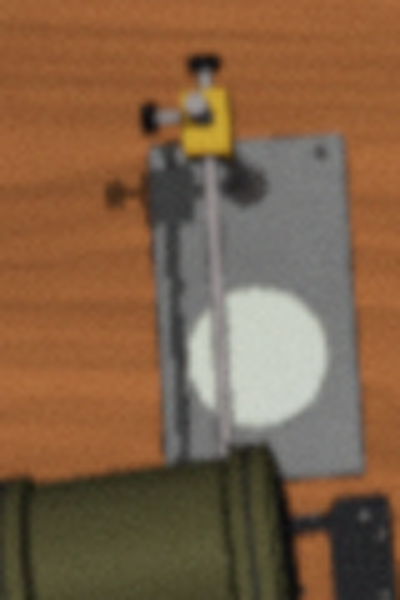

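View pics/s7c.png

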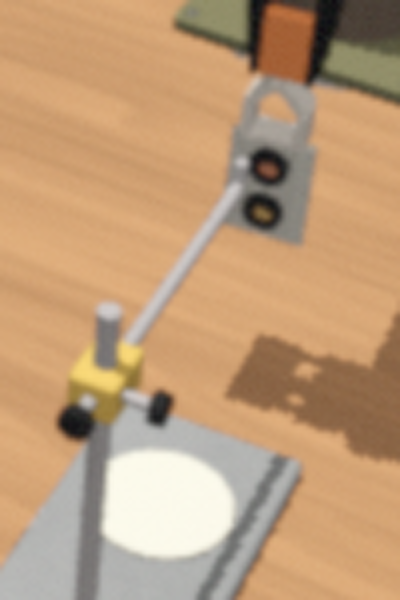

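Request:
{"method": "send_rows", "body": {"commands": "0 0 0 0 0.08 0 -1; 0 0 0 0 0.1 0 -1; 0 0 0 0 0.1 0 -1; 0 0 0 0 0.06 0 -1; 0 0 0 0 0 0 -1; 0 0 0 0 0 0 -1; 0 0 0 0 0 0 -1"}}

```text
clock: 11.5
position: [0.4261, 0.2227, 0.2376]
ee_rot: [0.746, -0.666, 0.0, 0.0]
ft_force: [0.2, 0.3, -0.4]
gripper_width: 0.028
```

```bash
python3 - <<'E'
from h import *
import pickle
st(); s=snapshot('wrist'); save(s,'w8'); pickle.dump(s,open('w8.pkl','wb')); a=s['img']
cv2.imwrite('pics/w8c.png',cv2.resize(a[0:200,400:640,::-1],None,fx=3,fy=3,interpolation=cv2.INTER_CUBIC))
E
```

```text
t 11.50 pos [0.4261 0.2227 0.2376] xang -83.57 tilt [-0.   -0.02] F [ 0.22  0.32 -0.37] M [ 0.078  0.033 -0.052] w 0.0280
```

Request:
{"method": "send_rows", "body": {"commands": "0 0 0 0 -0.08 0 -1; 0 0 0 0 -0.1 0 -1; 0 0 0 0 -0.1 0 -1; 0 0 0 0 -0.06 0 -1; 0 0 0 0 0 0 -1; 0 0 0 0 0 0 -1; 0 0 0 0 0 0 -1"}}

```text
clock: 12.25
position: [0.4259, 0.1219, 0.2377]
ee_rot: [0.746, -0.666, -0.0, -0.0]
ft_force: [0.1, 0.6, -1.4]
gripper_width: 0.028
```

```bash
python3 - <<'E'
from h import *
import pickle
st(); s=snapshot('wrist'); save(s,'w9'); pickle.dump(s,open('w9.pkl','wb')); a=s['img']
cv2.imwrite('pics/w9c.png',cv2.resize(a[0:200,260:400,::-1],None,fx=3,fy=3,interpolation=cv2.INTER_CUBIC))
E
```

```text
t 12.25 pos [0.4259 0.1219 0.2377] xang -83.50 tilt [0.   0.02] F [ 0.06  0.59 -1.45] M [-0.003  0.012  0.023] w 0.0280
```

View pics/w8c.png

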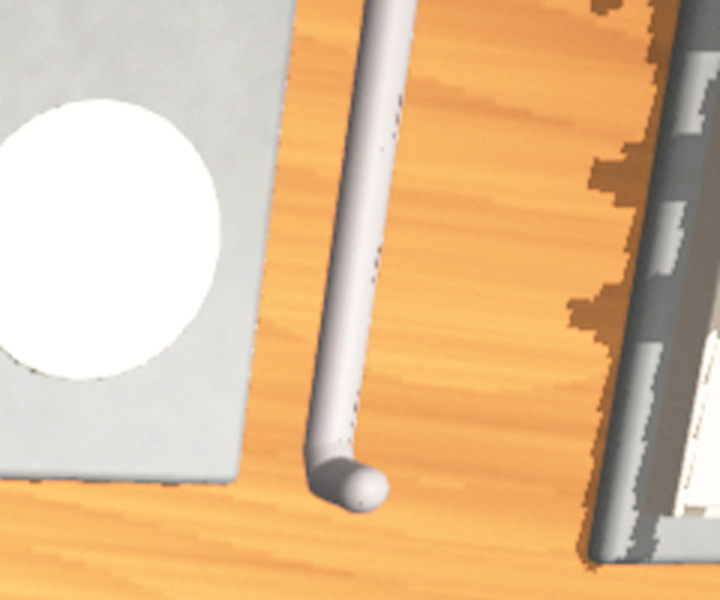

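View pics/w9c.png

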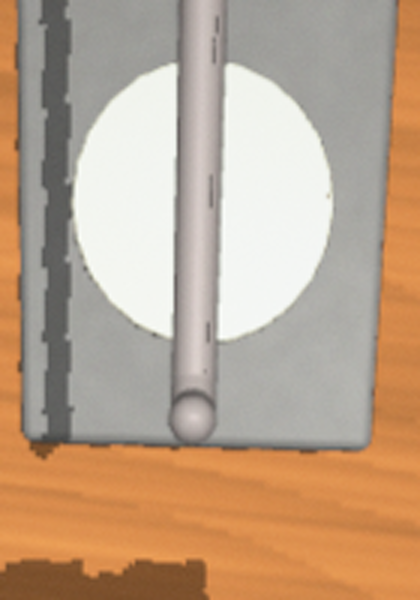

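```bash
python3 - <<'E'
from h import *
import pickle
a=pickle.load(open('w8.pkl','rb'));b=pickle.load(open('w9.pkl','rb'))
print(a['origin'],b['origin'])
print('tip sphere',tri([(a,(522,163)),(b,(324.3,139))]))
def pl(s,u,v):
    n=np.cross(ray(s,u),ray(s,v)); n/=np.linalg.norm(n); return n, n@s['origin']
n1,d1=pl(a,(400+390.5/3,0),(400+337/3,400/3)); n2,d2=pl(b,(260+203.5/3,0),(260+195/3,120))
dirn=np.cross(n1,n2); dirn/=np.linalg.norm(dirn); dirn*=np.sign(dirn[0])
print('dir',dirn,'yaw',np.degrees(np.arctan2(dirn[1],dirn[0])))
for x in (.5,.58,.66): print(np.linalg.solve([n1,n2,[1,0,0]],[d1,d2,x]))
E
```

```text
[0.49279206 0.23046197 0.39181045] [0.49264796 0.1296085  0.39196511]
tip sphere (array([0.50105726, 0.1317968 , 0.20597203]), [array([ 0.1, -0.3]), array([-0. ,  0.3])])
dir [ 0.99601149  0.08750874 -0.01741668] yaw 5.02106631228683
[0.5        0.13166326 0.1919541 ]
[0.58       0.138692   0.19055519]
[0.66       0.14572073 0.18915627]
```

Request:
{"method": "send_rows", "body": {"commands": "0 0 -0.008 0 0.011 0.003 -1; 0 0 0 0.04 0.0035 0 -1; 0 0 0 0.04 0.0035 0 -1; 0 0 0 0.02 0.0018 0 -1; 0 0 0 0 0 0 -1; 0 0 0 0 0 0 -1"}}

```text
clock: 12.9
position: [0.4558, 0.1277, 0.2383]
ee_rot: [0.738, -0.675, -0.0, 0.0]
ft_force: [0.3, -0.6, -0.4]
gripper_width: 0.0277
```

```bash
python3 - <<'E'
from h import *
import pickle
st(); s=snapshot('wrist'); save(s,'w10'); a=s['img'];p=read_state()['position']
print('axis err mm (y-line)',1e3*(p[1]-(.1318+.0884*(p[0]-.5011))))
cv2.imwrite('pics/w10c.png',cv2.resize(a[80:300,240:420,::-1],None,fx=2.7,fy=2.7,interpolation=cv2.INTER_CUBIC))
s=snapshot('scene'); a=s['img']; cv2.imwrite('pics/s10.png',cv2.resize(a[190:300,350:450,::-1],None,fx=5,fy=5,interpolation=cv2.INTER_CUBIC)); st()
E
```

```text
t 12.90 pos [0.4558 0.1277 0.2383] xang -84.92 tilt [-0.05 -0.01] F [ 0.35 -0.6  -0.35] M [0.083 0.045 0.057] w 0.0277
axis err mm (y-line) -0.16705400295458084
t 13.00 pos [0.4557 0.1276 0.2384] xang -84.93 tilt [-0.03 -0.  ] F [ 0.51  0.42 -1.23] M [-0.01   0.025  0.023] w 0.0279
```

View pics/w10c.png

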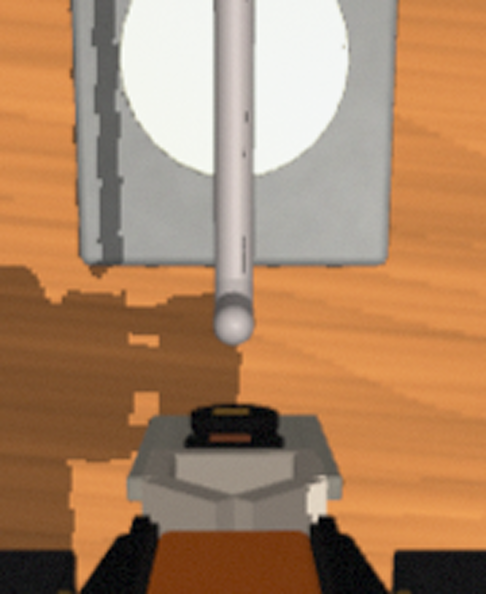

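View pics/s10.png

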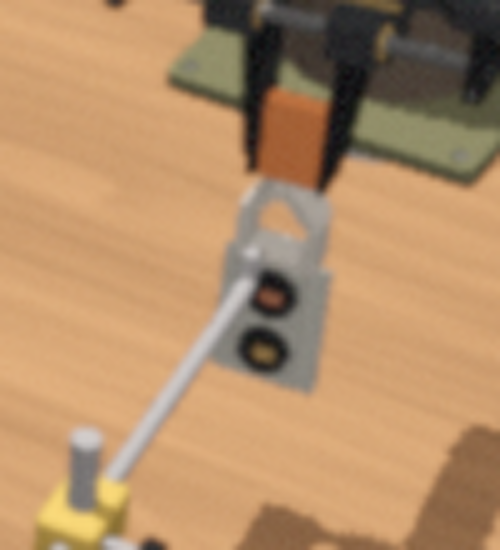

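Request:
{"method": "send_rows", "body": {"commands": "0 0 0 0.03 0.0029 0 -1; 0 0 0 0.03 0.0027 0 -1; 0 0 0 0.02 0.0018 0 -1; 0 0 0 0 0 0 -1; 0 0 0 0 0 0 -1"}}

```text
clock: 13.5
position: [0.48, 0.1297, 0.2384]
ee_rot: [0.738, -0.675, -0.0, 0.0]
ft_force: [0.7, -0.3, -1.4]
gripper_width: 0.0278
```

```bash
python3 - <<'E'
from h import *
import pickle
st(); s=snapshot('wrist'); save(s,'w11'); a=s['img'];p=read_state()['position']
print('axis err mm (y-line)',1e3*(p[1]-(.1318+.0884*(p[0]-.5011))))
cv2.imwrite('pics/w11c.png',cv2.resize(a[140:300,260:400,::-1],None,fx=3.7,fy=3.7,interpolation=cv2.INTER_CUBIC))
s=snapshot('scene'); a=s['img']; cv2.imwrite('pics/s11.png',cv2.resize(a[190:290,350:430,::-1],None,fx=6,fy=6,interpolation=cv2.INTER_CUBIC)); st()
E
```

```text
t 13.50 pos [0.48   0.1297 0.2384] xang -84.95 tilt [-0.04 -0.01] F [ 0.67 -0.28 -1.39] M [0.004 0.037 0.055] w 0.0278
axis err mm (y-line) -0.12385520289293073
t 13.60 pos [0.4798 0.1298 0.2384] xang -84.94 tilt [-0.02 -0.  ] F [ 0.42 -0.05 -1.36] M [0.05  0.005 0.031] w 0.0281
```

View pics/w11c.png

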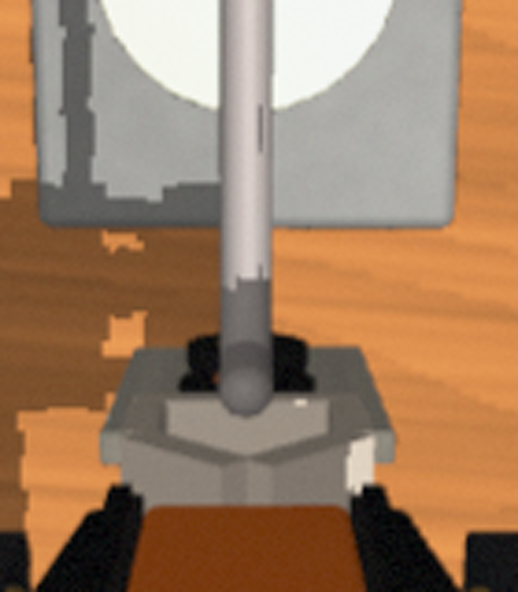

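View pics/s11.png

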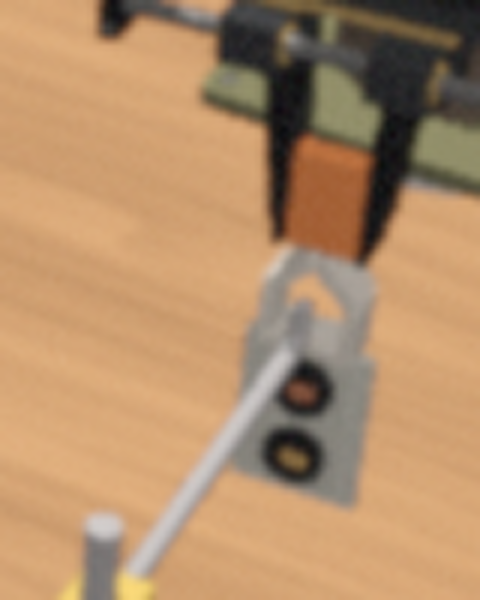

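Request:
{"method": "send_rows", "body": {"commands": "0 0 0 0.01 0.001 0 -1; 0 0 0 0.007 0.0006 0 -1; 0 0 0 0.007 0.0006 0 -1; 0 0 0 0 0 0 -1"}}

```text
clock: 14.0
position: [0.4873, 0.1305, 0.2386]
ee_rot: [0.738, -0.675, 0.0, -0.0]
ft_force: [0.1, 0.2, -1.6]
gripper_width: 0.0279
```

Request:
{"method": "send_rows", "body": {"commands": "0 0 0 0.007 0.0006 0 -1; 0 0 0 0.007 0.0006 0 -1; 0 0 0 0.007 0.0006 0 -1; 0 0 0 0 0 0 -1"}}

```text
clock: 14.4
position: [0.4937, 0.131, 0.2386]
ee_rot: [0.738, -0.675, 0.0, 0.0]
ft_force: [0.6, 1.0, -1.1]
gripper_width: 0.0279
```

```bash
python3 - <<'E'
from h import *
import pickle
st(); s=snapshot('wrist'); save(s,'w12'); a=s['img'];p=read_state()['position']
print('axis err mm (y-line)',1e3*(p[1]-(.1318+.0884*(p[0]-.5011))))
cv2.imwrite('pics/w12c.png',cv2.resize(a[140:300,260:400,::-1],None,fx=3.7,fy=3.7,interpolation=cv2.INTER_CUBIC))
s=snapshot('scene'); a=s['img']; cv2.imwrite('pics/s12.png',cv2.resize(a[190:290,350:430,::-1],None,fx=6,fy=6,interpolation=cv2.INTER_CUBIC)); st()
E
```

```text
t 14.40 pos [0.4937 0.131  0.2386] xang -84.94 tilt [-0. -0.] F [ 0.6  1.  -1.1] M [ 0.022 -0.046 -0.023] w 0.0279
axis err mm (y-line) -0.1257172501820114
t 14.50 pos [0.4935 0.131  0.2385] xang -84.94 tilt [-0.01 -0.  ] F [ 0.01 -0.2  -0.52] M [0.003 0.034 0.063] w 0.0277
```

View pics/w12c.png

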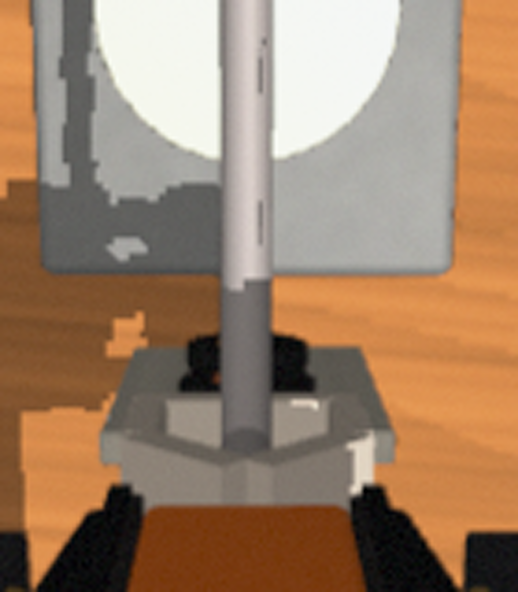

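View pics/s12.png

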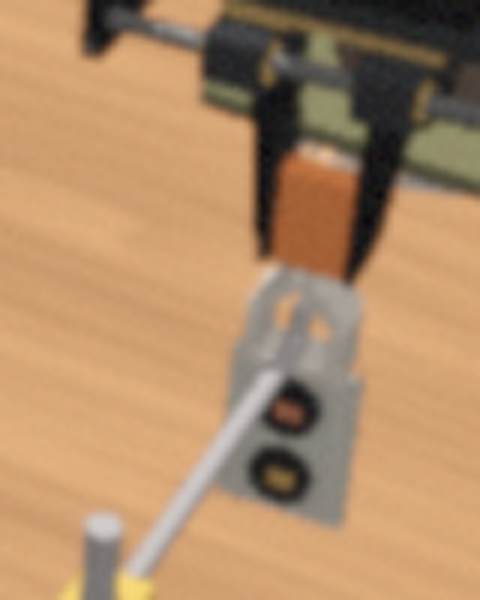

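Request:
{"method": "send_rows", "body": {"commands": "0 0 0 0.01 0.0009 0 -1; 0 0 0 0.01 0.0009 0 -1; 0 0 0 0.01 0.0009 0 -1; 0 0 0 0.01 0.0009 0 -1; 0 0 0 0 0 0 -1"}}

```text
clock: 15.0
position: [0.5058, 0.1321, 0.2385]
ee_rot: [0.738, -0.675, 0.0, 0.0]
ft_force: [0.6, 0.0, -1.2]
gripper_width: 0.0277
```

Request:
{"method": "send_rows", "body": {"commands": "0 0 0 0.015 0.0014 0 -1; 0 0 0 0.02 0.0018 0 -1; 0 0 0 0.02 0.0018 0 -1; 0 0 0 0.03 0.0027 0 -1; 0 0 0 0.03 0.0027 0 -1; 0 0 0 0.005 0.0004 0 -1; 0 0 0 0 0 0 -1; 0 0 0 0 0 0 -1"}}

```text
clock: 15.8
position: [0.5413, 0.1353, 0.2384]
ee_rot: [0.738, -0.675, -0.0, 0.0]
ft_force: [0.3, -0.3, -0.2]
gripper_width: 0.028
```

```bash
python3 - <<'E'
from h import *
import pickle
st(); s=snapshot('wrist'); save(s,'w13'); a=s['img'];p=read_state()['position']
print('axis err mm (y-line)',1e3*(p[1]-(.1318+.0884*(p[0]-.5011))))
cv2.imwrite('pics/w13c.png',cv2.resize(a[140:300,260:400,::-1],None,fx=3.7,fy=3.7,interpolation=cv2.INTER_CUBIC))
s=snapshot('scene'); a=s['img']; cv2.imwrite('pics/s13.png',cv2.resize(a[190:300,330:430,::-1],None,fx=5,fy=5,interpolation=cv2.INTER_CUBIC)); 
F=[]
for i in range(4): snapshot('top'); F.append(read_state()['ft_force'])
print(np.mean(F,0))
E
```

```text
t 15.80 pos [0.5413 0.1353 0.2384] xang -84.94 tilt [-0.03 -0.  ] F [ 0.27 -0.27 -0.23] M [ 0.039  0.019 -0.047] w 0.0280
axis err mm (y-line) -0.046621975620136924
[ 0.33099939 -0.07550507 -0.9350625 ]
```

View pics/w13c.png

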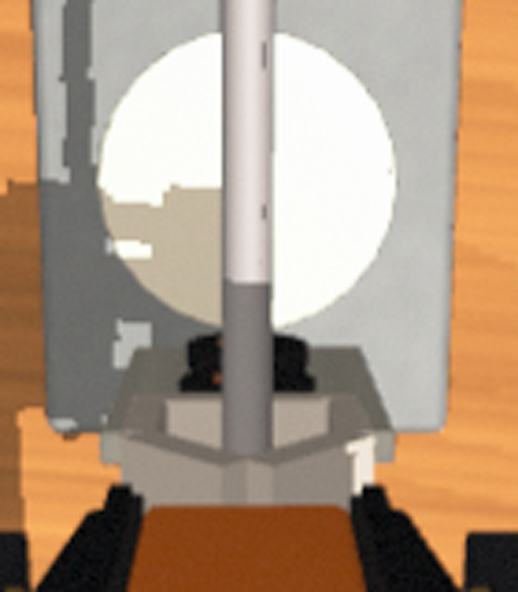

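View pics/s13.png

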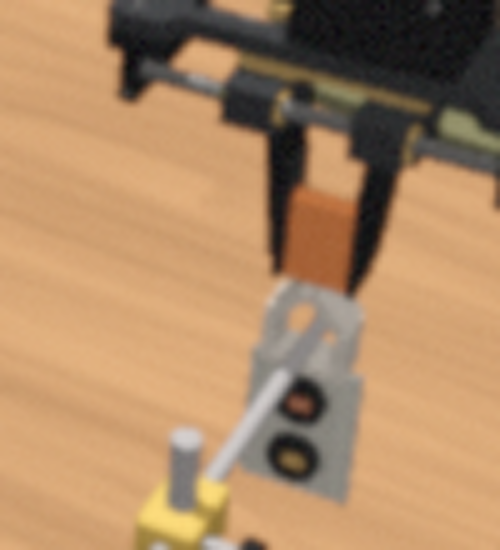

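Request:
{"method": "send_rows", "body": {"commands": "0 0 0 0 0 -0.015 -1; 0 0 0 0 0 -0.015 -1; 0 0 0 0 0 -0.01 -1; 0 0 0 0 0 -0.007 -1; 0 0 0 0 0 0 -1; 0 0 0 0 0 0 -1"}}

```text
clock: 16.7
position: [0.5414, 0.1353, 0.2244]
ee_rot: [0.738, -0.675, 0.0, 0.0]
ft_force: [-0.1, -0.3, -0.9]
gripper_width: 0.0274
```

```bash
cat >>h.py <<'E'
def favg(n=4):
    F=[]
    for i in range(n): snapshot('top'); F.append(read_state()['ft_force'])
    st(); print('Favg',np.round(np.mean(F,0),2))
E
python3 -c "
from h import *
favg()"
```

```text
t 16.90 pos [0.5416 0.1353 0.2247] xang -84.93 tilt [0.02 0.  ] F [-0.19  0.4  -1.11] M [0.063 0.026 0.004] w 0.0280
Favg [ 0.09  0.41 -1.08]
```

Request:
{"method": "send_rows", "body": {"commands": "0 0 0 0 0 -0.003 -1; 0 0 0 0 0 -0.003 -1; 0 0 0 0 0 0 -1; 0 0 0 0 0 0 -1"}}

```text
clock: 17.3
position: [0.5414, 0.1353, 0.2226]
ee_rot: [0.738, -0.675, -0.0, 0.0]
ft_force: [-0.5, 0.1, -0.7]
gripper_width: 0.0279
```

```bash
python3 -c "
from h import *
favg()"
```

```text
t 17.50 pos [0.5414 0.1353 0.2227] xang -84.94 tilt [0. 0.] F [ 0.29  0.35 -1.57] M [0.019 0.022 0.021] w 0.0279
Favg [ 0.48  0.24 -1.11]
```

Request:
{"method": "send_rows", "body": {"commands": "0 0 0 0 0 -0.003 -1; 0 0 0 0 0 -0.002 -1; 0 0 0 0 0 0 -1; 0 0 0 0 0 0 -1"}}

```text
clock: 17.9
position: [0.5414, 0.1353, 0.2211]
ee_rot: [0.738, -0.675, -0.0, 0.0]
ft_force: [-1.0, -0.3, -1.6]
gripper_width: 0.0278
```

```bash
python3 -c "
from h import *
favg()"
```

```text
t 18.10 pos [0.5415 0.1353 0.2212] xang -84.94 tilt [0. 0.] F [-0.79  0.01 -0.52] M [ 0.05  -0.016 -0.018] w 0.0279
Favg [-0.   -0.17 -1.  ]
```

Request:
{"method": "send_rows", "body": {"commands": "0 0 0 0 0 -0.002 -1; 0 0 0 0 0 -0.001 -1; 0 0 0 0 0 0 -1; 0 0 0 0 0 0 -1"}}

```text
clock: 18.5
position: [0.5414, 0.1353, 0.2203]
ee_rot: [0.738, -0.675, -0.0, 0.0]
ft_force: [-0.9, -0.5, -1.3]
gripper_width: 0.0281
```

```bash
python3 -c "
from h import *
favg()"
```

```text
t 18.70 pos [0.5415 0.1353 0.2203] xang -84.94 tilt [0. 0.] F [ 0.49 -0.45 -1.8 ] M [ 0.011  0.019 -0.015] w 0.0279
Favg [ 0.21 -0.08 -1.17]
```

Request:
{"method": "send_rows", "body": {"commands": "0 0 0 0 0 -0.002 -1; 0 0 0 0 0 0 -1; 0 0 0 0 0 0 -1"}}

```text
clock: 19.0
position: [0.5414, 0.1353, 0.2196]
ee_rot: [0.738, -0.675, -0.0, 0.0]
ft_force: [0.4, -0.4, -1.1]
gripper_width: 0.0275
```

```bash
python3 -c "
from h import *
favg()"
```

```text
t 19.20 pos [0.5414 0.1353 0.2197] xang -84.94 tilt [-0.  0.] F [ 0.22  0.29 -0.64] M [ 0.01   0.036 -0.038] w 0.0276
Favg [ 0.15  0.24 -0.79]
```

Request:
{"method": "send_rows", "body": {"commands": "0 0 0 0 0 -0.002 -1; 0 0 0 0 0 0 -1; 0 0 0 0 0 0 -1"}}

```text
clock: 19.5
position: [0.5414, 0.1353, 0.219]
ee_rot: [0.738, -0.675, -0.0, 0.0]
ft_force: [0.1, -0.7, -0.6]
gripper_width: 0.0276
```

```bash
python3 -c "
from h import *
favg()"
```

```text
t 19.70 pos [0.5414 0.1353 0.2191] xang -84.94 tilt [-0.  0.] F [ 0.12 -0.74 -1.01] M [ 0.02  -0.034 -0.011] w 0.0275
Favg [ 0.19 -0.29 -1.13]
```

Request:
{"method": "send_rows", "body": {"commands": "0 0 0 0 0 -0.002 -1; 0 0 0 0 0 0 -1; 0 0 0 0 0 0 -1"}}

```text
clock: 20.0
position: [0.5415, 0.1353, 0.2185]
ee_rot: [0.738, -0.675, 0.0, -0.0]
ft_force: [-0.8, 0.1, -1.9]
gripper_width: 0.028
```

```bash
python3 -c "
from h import *
favg()"
```

```text
t 20.20 pos [0.5415 0.1353 0.2185] xang -84.94 tilt [0. 0.] F [-0.13  0.32 -0.85] M [0.01  0.012 0.057] w 0.0277
Favg [-0.39 -0.16 -0.85]
```

Request:
{"method": "send_rows", "body": {"commands": "0 0 0 0 0 -0.002 -1; 0 0 0 0 0 0 -1; 0 0 0 0 0 0 -1"}}

```text
clock: 20.5
position: [0.5415, 0.1353, 0.218]
ee_rot: [0.738, -0.675, 0.0, -0.0]
ft_force: [-0.2, 0.2, 0.4]
gripper_width: 0.0277
```

```bash
python3 -c "
from h import *
favg()"
```

```text
t 20.70 pos [0.5415 0.1353 0.218 ] xang -84.94 tilt [0.01 0.  ] F [ 1.06 -1.26  0.66] M [ 0.023  0.095 -0.001] w 0.0280
Favg [-0.1  -0.55  0.16]
```

Request:
{"method": "send_rows", "body": {"commands": "0 0 0 0 0 -0.002 -1; 0 0 0 0 0 0 -1; 0 0 0 0 0 0 -1"}}

```text
clock: 21.0
position: [0.5415, 0.1354, 0.2175]
ee_rot: [0.738, -0.675, 0.0, -0.0]
ft_force: [-0.2, 0.6, 1.1]
gripper_width: 0.028
```

```bash
python3 -c "
from h import *
favg()"
```

```text
t 21.20 pos [0.5415 0.1353 0.2174] xang -84.94 tilt [0.01 0.  ] F [-0.17 -0.82  1.42] M [ 0.011  0.185 -0.065] w 0.0279
Favg [-0.97 -0.28  1.39]
```

Request:
{"method": "send_rows", "body": {"commands": "0 0 0 0 0 -0.002 -1; 0 0 0 0 0 0 -1; 0 0 0 0 0 0 -1"}}

```text
clock: 21.5
position: [0.5415, 0.1353, 0.2169]
ee_rot: [0.738, -0.675, 0.0, -0.0]
ft_force: [-1.2, -0.4, 3.3]
gripper_width: 0.0278
```

```bash
python3 -c "
from h import *
favg()
s=snapshot('scene'); a=s['img']; cv2.imwrite('pics/s14.png',cv2.resize(a[190:300,330:430,::-1],None,fx=5,fy=5,interpolation=cv2.INTER_CUBIC))
s=snapshot('wrist'); a=s['img']; cv2.imwrite('pics/w14c.png',cv2.resize(a[140:300,260:400,::-1],None,fx=3.7,fy=3.7,interpolation=cv2.INTER_CUBIC))
"
```

```text
t 21.70 pos [0.5415 0.1353 0.2168] xang -84.94 tilt [0.02 0.  ] F [-0.09  0.44  2.68] M [-0.054  0.179 -0.041] w 0.0279
Favg [-1.21 -0.2   2.66]
```

View pics/s14.png

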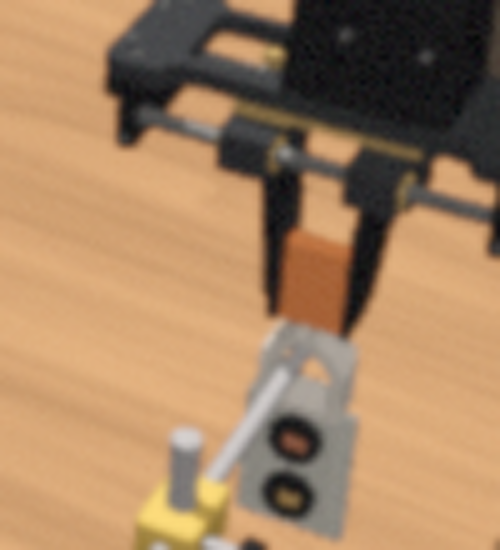

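View pics/w14c.png

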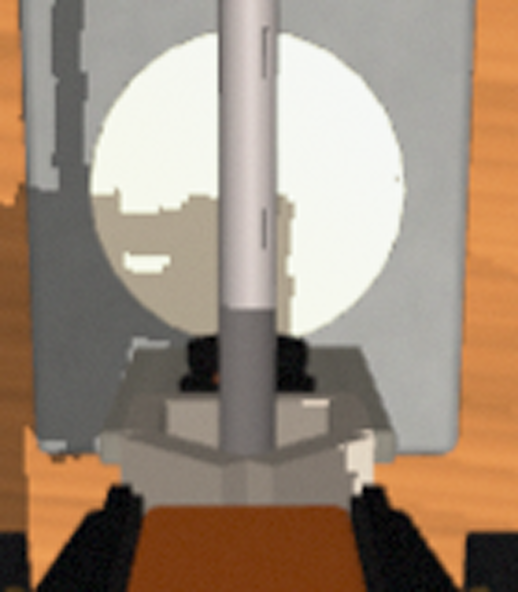

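Request:
{"method": "send_rows", "body": {"commands": "0 0 0 0.01 0.0009 0 -1; 0 0 0 0.02 0.0018 0 -1; 0 0 0 0.03 0.0026 0 -1; 0 0 0 0.03 0.0027 0 -1; 0 0 0 0.03 0.0026 0 -1; 0 0 0 0.02 0.0018 0 -1; 0 0 0 0.01 0.0009 0 -1; 0 0 0 0 0 0 -1"}}

```text
clock: 22.6
position: [0.5873, 0.1393, 0.2168]
ee_rot: [0.738, -0.675, 0.0, -0.0]
ft_force: [-2.9, -1.3, 4.8]
gripper_width: 0.0275
```

```bash
python3 -c "
from h import *
favg()
p=read_state()['position']
print('axis err mm (y-line)',1e3*(p[1]-(.1318+.0884*(p[0]-.5011))))
s=snapshot('scene'); a=s['img']; cv2.imwrite('pics/s15.png',cv2.resize(a[190:300,330:430,::-1],None,fx=5,fy=5,interpolation=cv2.INTER_CUBIC))
s=snapshot('wrist'); a=s['img']; cv2.imwrite('pics/w15c.png',cv2.resize(a[60:300,230:430,::-1],None,fx=2.5,fy=2.5,interpolation=cv2.INTER_CUBIC))
"
```

```text
t 22.80 pos [0.5872 0.1393 0.217 ] xang -84.94 tilt [0.14 0.01] F [-1.71 -0.27  3.6 ] M [-0.01   0.149  0.012] w 0.0278
Favg [-1.39 -0.49  3.83]
axis err mm (y-line) -0.08174940019037291
```

View pics/s15.png

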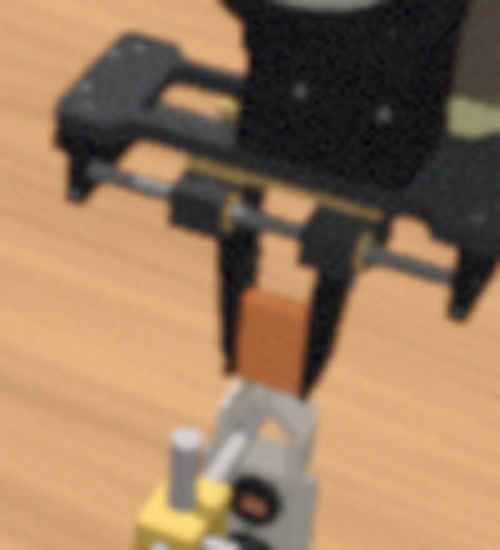

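View pics/w15c.png

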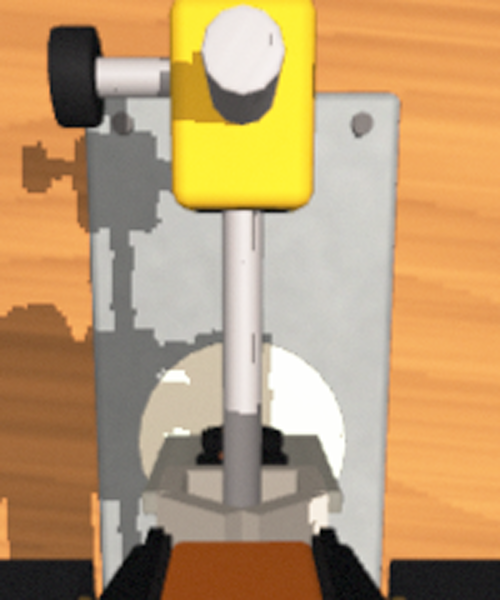

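Request:
{"method": "send_rows", "body": {"commands": "0 0 0 0.01 0.0009 0.001 -1; 0 0 0 0.02 0.0018 0 -1; 0 0 0 0.03 0.0027 0 -1; 0 0 0 0.03 0.0027 0 -1; 0 0 0 0.03 0.0026 0 -1; 0 0 0 0.02 0.0018 0 -1; 0 0 0 0.01 0.0009 0 -1; 0 0 0 0 0 0 -1"}}

```text
clock: 23.7
position: [0.6311, 0.1432, 0.217]
ee_rot: [0.738, -0.675, -0.001, 0.001]
ft_force: [-4.0, -0.8, 5.2]
gripper_width: 0.0279
```

```bash
python3 -c "
from h import *
favg()
p=read_state()['position']
print('axis err mm (y-line)',1e3*(p[1]-(.1318+.0884*(p[0]-.5011))), 'eye x', (p[0]-.5011)/np.cos(.088)+.0047-.18)
s=snapshot('scene'); a=s['img']; cv2.imwrite('pics/s16.png',cv2.resize(a[190:310,330:430,::-1],None,fx=5,fy=5,interpolation=cv2.INTER_CUBIC))
s=snapshot('wrist'); a=s['img']; cv2.imwrite('pics/w16c.png',cv2.resize(a[100:300,230:430,::-1],None,fx=3,fy=3,interpolation=cv2.INTER_CUBIC))
"
```

```text
t 23.90 pos [0.6311 0.1432 0.2171] xang -84.94 tilt [-0.08 -0.02] F [-4.17 -1.77  5.26] M [-0.167  0.725 -0.036] w 0.0281
Favg [-4.03 -1.18  5.71]
axis err mm (y-line) -0.12581037727413258 eye x -0.04482985733024952
```

View pics/s16.png

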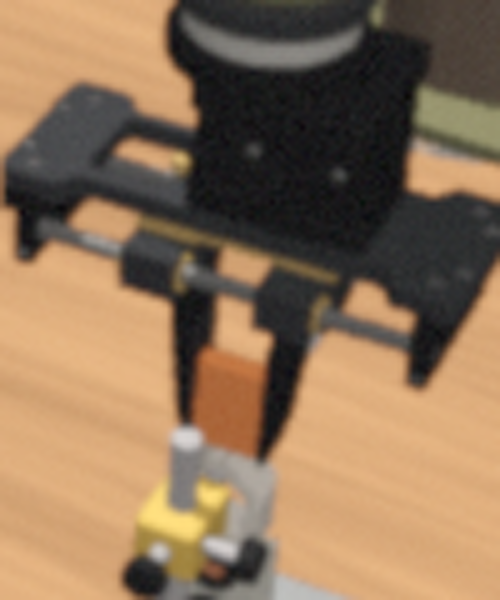

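View pics/w16c.png

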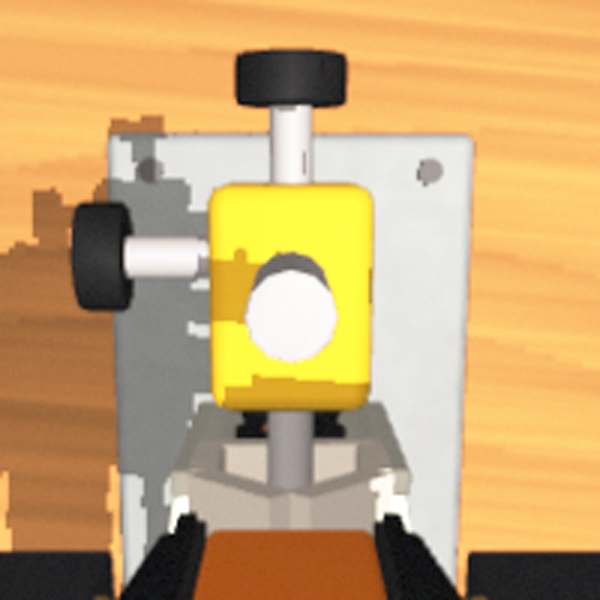

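Request:
{"method": "send_rows", "body": {"commands": "0 0 0 0 0 0.0015 -1; 0 0 0 0 0 0 -1; 0 0 0 0 0 0 -1"}}

```text
clock: 24.3
position: [0.6311, 0.1432, 0.2172]
ee_rot: [0.738, -0.675, -0.0, 0.001]
ft_force: [-4.2, -0.1, 5.1]
gripper_width: 0.0279
```

```bash
python3 -c "
from h import *
favg()
print(read_state()['q'])
"
```

```text
t 24.50 pos [0.6311 0.1432 0.2172] xang -84.94 tilt [-0.06 -0.02] F [-4.66 -1.07  4.56] M [-0.324  0.986 -0.066] w 0.0277
Favg [-4.82 -1.61  4.43]
[ 1.40292261e-01  1.27387755e-01  1.67086296e+00 -2.30306163e-04
  1.34442607e+00  1.62277148e+00]
```

```bash
python3 -c "
from h import *
favg(2)
s=snapshot('wrist'); save(s,'w17'); a=s['img']; print(s['origin'])
print('post', onz(s,(230+292/3,100+315/3),.235))
print('clamp front edge z.2045', onz(s,(230+292/3,100+408/3),.2045),onz(s,(230+292/3,100+408/3),.1895), 'clamp corners',onz(s,(230+211/3,100+390/3),.2045),onz(s,(230+372/3,100+390/3),.2045))
p=read_state()['position'];u=np.array([.9961,.088,0])
for nm,d in (('eyepeak front',(.0147,.0055-.0287)),('eyepeak back',(-.0053,.0055-.0287)),('tip',(0,-.017))):
    print(nm,proj(s,p+u*d[0]+[0,0,d[1]]))
cv2.imwrite('pics/w17c.png',cv2.resize(a[160:320,230:430,::-1],None,fx=4,fy=3.7,interpolation=cv2.INTER_CUBIC))
t=snapshot('scene'); a=t['img']; cv2.imwrite('pics/s17.png',cv2.resize(a[240:340,330:430,::-1],None,fx=6,fy=6,interpolation=cv2.INTER_CUBIC))
"
```

```text
t 24.60 pos [0.6311 0.1432 0.2172] xang -84.94 tilt [-0.06 -0.02] F [-4.61 -1.75  4.51] M [-0.277  0.971 -0.016] w 0.0278
Favg [-4.64 -1.9   4.32]
[0.69814399 0.14934311 0.37135244]
post [0.68028345 0.1474442  0.235     ]
clamp front edge z.2045 [0.66151616 0.14570398 0.2045    ] [0.65822333 0.14537683 0.1895    ] clamp corners [0.6632933  0.15874673 0.2045    ] [0.66554075 0.13333853 0.2045    ]
eyepeak front [[326.93188903 261.56605501]]
eyepeak back [[326.91560388 297.80483619]]
tip [[326.93361263 292.73424269]]
```

View pics/w17c.png

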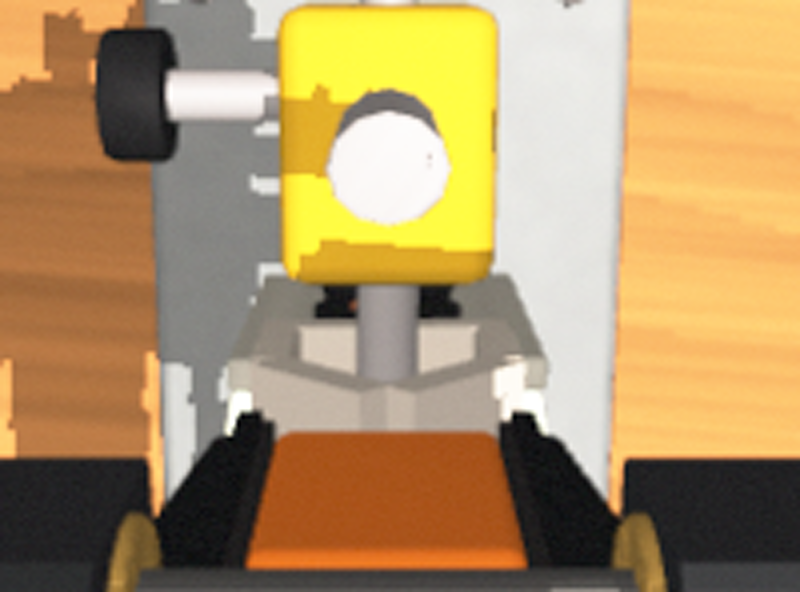

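View pics/s17.png

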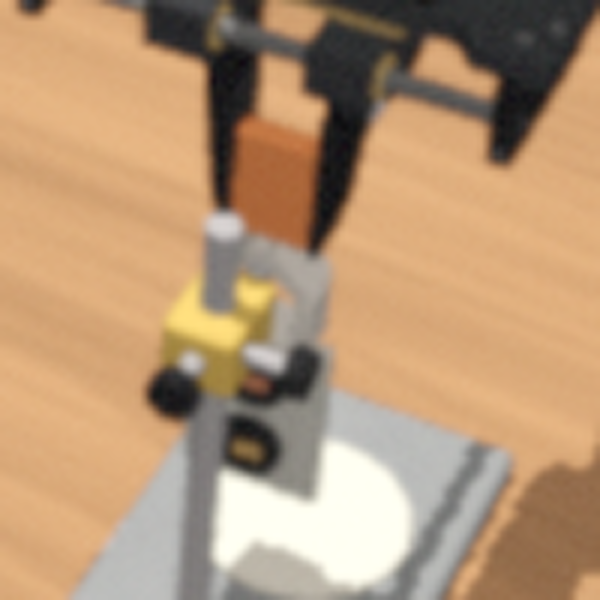

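Request:
{"method": "send_rows", "body": {"commands": "0 0 0 0 0 0.002 -1; 0 0 0 0 0 0 -1; 0 0 0 0 0 0 -1"}}

```text
clock: 25.0
position: [0.6314, 0.1432, 0.2177]
ee_rot: [0.738, -0.675, 0.0, 0.0]
ft_force: [-2.7, -1.5, 1.9]
gripper_width: 0.0276
```

```bash
python3 -c "
from h import *
favg(5)
"
```

```text
t 25.25 pos [0.6314 0.1432 0.2178] xang -84.94 tilt [-0.01 -0.01] F [-4.31 -1.2   1.47] M [-0.369  0.656 -0.006] w 0.0276
Favg [-3.44 -1.67  2.11]
```

Request:
{"method": "send_rows", "body": {"commands": "0 0 0 -0.005 -0.0004 0 -1; 0 0 0 0 0 0 -1; 0 0 0 0 0 0 -1"}}

```text
clock: 25.55
position: [0.6306, 0.1432, 0.2182]
ee_rot: [0.738, -0.675, 0.001, -0.001]
ft_force: [2.0, -2.2, 0.4]
gripper_width: 0.0278
```

```bash
python3 -c "
from h import *
favg(5)
"
```

```text
t 25.80 pos [0.6302 0.1432 0.2181] xang -84.94 tilt [0.05 0.  ] F [ 2.09 -1.4   0.25] M [-0.223 -0.346  0.032] w 0.0275
Favg [ 1.73 -1.21  0.71]
```

Request:
{"method": "send_rows", "body": {"commands": "0 0 0 0.005 -0.001 0 -1; 0 0 0 0.01 0.0009 0 -1; 0 0 0 0.01 0.0009 0 -1; 0 0 0 0.007 0.0006 0 -1; 0 0 0 0 0 0 -1; 0 0 0 0 0 0 -1"}}

```text
clock: 26.4
position: [0.6397, 0.1439, 0.218]
ee_rot: [0.738, -0.675, -0.0, -0.0]
ft_force: [-1.7, 0.5, 1.5]
gripper_width: 0.0278
```

```bash
python3 -c "
from h import *
favg(5)
"
```

```text
t 26.65 pos [0.6397 0.1438 0.2181] xang -84.93 tilt [0.04 0.03] F [-0.1   0.83  1.32] M [ 0.192  0.157 -0.008] w 0.0278
Favg [-0.76  0.69  1.48]
```

Request:
{"method": "send_rows", "body": {"commands": "0 0 0 0.005 0.0005 0 -1; 0 0 0 0.005 0.0005 0 -1; 0 0 0 0 0 0 -1; 0 0 0 0 0 0 -1"}}

```text
clock: 27.05
position: [0.6425, 0.1441, 0.218]
ee_rot: [0.738, -0.675, -0.0, -0.0]
ft_force: [-2.6, 1.3, 1.6]
gripper_width: 0.0279
```

Request:
{"method": "send_rows", "body": {"commands": "0 0 0 0.003 0.0003 0 -1; 0 0 0 0 0 0 -1; 0 0 0 0 0 0 -1"}}

```text
clock: 27.35
position: [0.6435, 0.1441, 0.218]
ee_rot: [0.738, -0.675, -0.0, -0.0]
ft_force: [-2.5, 1.3, 1.1]
gripper_width: 0.0275
```

Request:
{"method": "send_rows", "body": {"commands": "0 0 0 0.003 0.0003 0 -1; 0 0 0 0 0 0 -1; 0 0 0 0 0 0 -1"}}

```text
clock: 27.65
position: [0.6444, 0.1442, 0.218]
ee_rot: [0.738, -0.675, -0.0, -0.0]
ft_force: [-2.4, 1.5, 1.1]
gripper_width: 0.0275
```

```bash
python3 -c "
from h import *
favg(5)
s=snapshot('wrist'); a=s['img'];cv2.imwrite('pics/w18c.png',cv2.resize(a[160:320,230:430,::-1],None,fx=4,fy=3.7,interpolation=cv2.INTER_CUBIC))
"
```

```text
t 27.90 pos [0.6444 0.1442 0.218 ] xang -84.93 tilt [0.01 0.01] F [-1.94  1.88  0.78] M [0.352 0.346 0.047] w 0.0277
Favg [-2.28  1.64  1.36]
```

View pics/w18c.png

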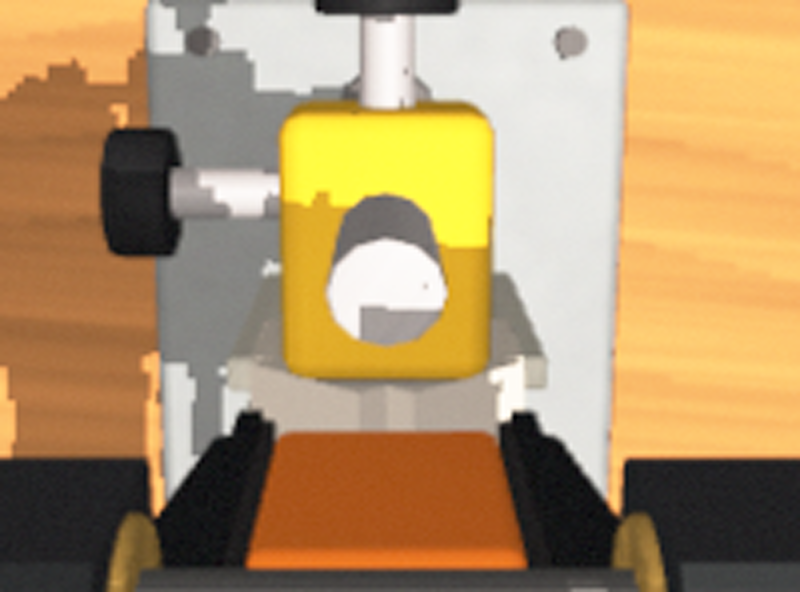

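Request:
{"method": "send_rows", "body": {"commands": "0 0 0 0.002 0.0007 0 -1; 0 0 0 0 0 0 -1; 0 0 0 0 0 0 -1"}}

```text
clock: 28.25
position: [0.6449, 0.1443, 0.218]
ee_rot: [0.738, -0.675, 0.0, 0.0]
ft_force: [-2.7, 1.3, 1.7]
gripper_width: 0.0274
```

```bash
python3 -c "
from h import *
favg(3)
"
```

```text
t 28.40 pos [0.6449 0.1443 0.218 ] xang -84.94 tilt [-0. -0.] F [-2.89  1.05  1.28] M [ 0.309  0.479 -0.003] w 0.0281
Favg [-2.27  1.45  1.3 ]
```

Request:
{"method": "send_rows", "body": {"commands": "0 0 0 0.002 0.0003 0 -1; 0 0 0 0 0 0 -1; 0 0 0 0 0 0 -1"}}

```text
clock: 28.7
position: [0.6456, 0.1443, 0.218]
ee_rot: [0.738, -0.675, 0.0, 0.0]
ft_force: [-2.8, 1.3, 1.3]
gripper_width: 0.0279
```

```bash
python3 -c "
from h import *
favg(3)
"
```

```text
t 28.85 pos [0.6456 0.1443 0.218 ] xang -84.94 tilt [ 0.   -0.01] F [-2.53  0.27  2.4 ] M [ 0.169  0.504 -0.012] w 0.0282
Favg [-2.03  0.59  2.27]
```

Eye estimate about −30 mm; no stop felt yet. Creep on in 0.6 mm steps.

Request:
{"method": "send_rows", "body": {"commands": "0 0 0 0.002 0.0003 0 -1; 0 0 0 0 0 0 -1; 0 0 0 0 0 0 -1"}}

```text
clock: 29.15
position: [0.6461, 0.1444, 0.218]
ee_rot: [0.738, -0.675, -0.0, 0.0]
ft_force: [-2.8, 0.3, 1.6]
gripper_width: 0.0277
```

```bash
python3 -c "
from h import *
favg(3)
"
```

```text
t 29.30 pos [0.6461 0.1444 0.218 ] xang -84.94 tilt [-0.01 -0.01] F [-3.69  0.04  1.71] M [ 0.063  0.584 -0.031] w 0.0278
Favg [-3.23  0.29  1.95]
```

Request:
{"method": "send_rows", "body": {"commands": "0 0 0 0.002 0.0002 0 -1; 0 0 0 0 0 0 -1; 0 0 0 0 0 0 -1"}}

```text
clock: 29.6
position: [0.6462, 0.1444, 0.218]
ee_rot: [0.738, -0.675, -0.0, 0.001]
ft_force: [-5.3, 0.4, 3.7]
gripper_width: 0.0278
```

```bash
python3 -c "
from h import *
favg(3)
"
```

```text
t 29.75 pos [0.6462 0.1444 0.218 ] xang -84.94 tilt [-0.1  -0.02] F [-5.55 -0.94  4.1 ] M [-0.049  1.072 -0.035] w 0.0278
Favg [-5.5  -0.56  3.02]
```

Request:
{"method": "send_rows", "body": {"commands": "0 0 0 -0.001 0 0 -1; 0 0 0 0 0 0 -1; 0 0 0 0 0 0 -0.2; 0 0 0 0 0 0 -0.2; 0 0 0 0 0 0 0; 0 0 0 0 0 0 0.3; 0 0 0 0 0 0 0.3; 0 0 0 0 0 0 0.3"}}

```text
clock: 30.55
position: [0.6465, 0.1446, 0.2179]
ee_rot: [0.738, -0.675, 0.0, -0.0]
ft_force: [-0.0, 0.1, -0.6]
gripper_width: 0.0605
```

```bash
python3 -c "
from h import *
favg(3)
s=snapshot('wrist'); a=s['img'];cv2.imwrite('pics/w19c.png',cv2.resize(a[160:320,230:430,::-1],None,fx=4,fy=3.7,interpolation=cv2.INTER_CUBIC))
t=snapshot('scene'); a=t['img']; cv2.imwrite('pics/s19.png',cv2.resize(a[240:340,330:430,::-1],None,fx=6,fy=6,interpolation=cv2.INTER_CUBIC))
"
```

```text
t 30.70 pos [0.6465 0.1445 0.218 ] xang -84.94 tilt [0.01 0.  ] F [-0.18 -0.64  0.42] M [ 0.04   0.033 -0.004] w 0.0614
Favg [-0.   -0.7   0.24]
```

View pics/w19c.png

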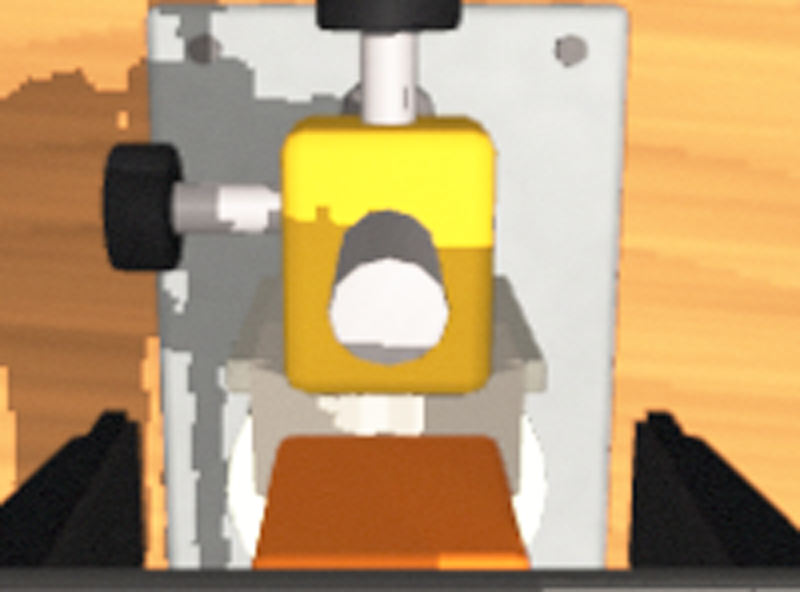

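View pics/s19.png

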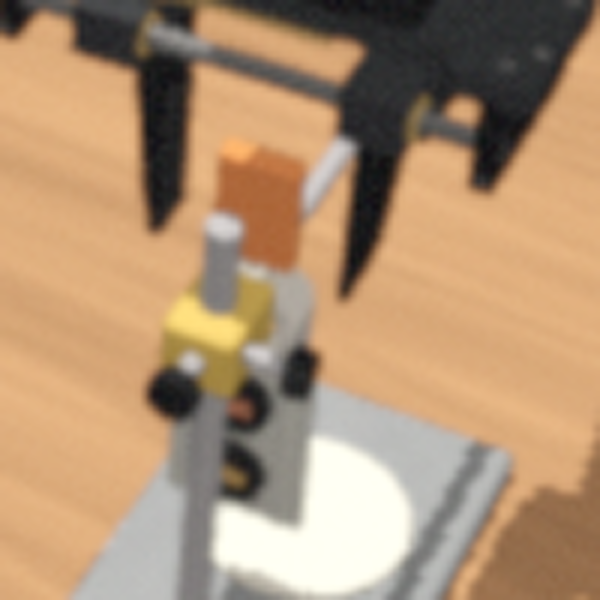

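Request:
{"method": "send_rows", "body": {"commands": "0 0 0 0 0 0.05 0.3; 0 0 0 0 0 0.08 0.3; 0 0 0 0 0 0.12 0.3; 0 0 0 -0.05 0 0.12 0.3; 0 0 0 -0.08 0 0.1 0.3; 0 0 0 -0.06 0 0 0.3; 0 0 0 0 0 0 0.3; 0 0 0 0 0 0 0.3"}}

```text
clock: 31.6
position: [0.5895, 0.1445, 0.3596]
ee_rot: [0.738, -0.675, 0.0, -0.0]
ft_force: [0.4, 0.1, -0.2]
gripper_width: 0.062
```

```bash
python3 -c "
from h import *
st()
s=snapshot('wrist'); save(s,'w20'); a=s['img'];cv2.imwrite('pics/w20c.png',cv2.resize(a[60:240,230:430,::-1],None,fx=4,fy=3.3,interpolation=cv2.INTER_CUBIC))
for q in ('carrier_tab','carrier_eye','viewing'): print(q,place_of(s,q)[:1])
p=proj(s,np.array([[.6803,.1475,.235]])-[[0,0,0]]); print('post',p)
u=np.array([.9961,.088,0]); 
for e in (-.026,-.03,-.033): print(e,proj(s,np.array([.6803,.1475,.2415])+u*e))
t=snapshot('scene'); a=t['img']; cv2.imwrite('pics/s20.png',cv2.resize(a[190:340,250:450,::-1],None,fx=4,fy=4,interpolation=cv2.INTER_CUBIC))
"
```

```text
t 31.60 pos [0.5895 0.1445 0.3596] xang -84.93 tilt [0.06 0.  ] F [ 0.43  0.11 -0.23] M [ 0.074 -0.026 -0.001] w 0.0620
carrier_tab [{'centre': [166.8, 333.2], 'score': 0.86}]
carrier_eye [{'centre': [164.4, 331.0], 'score': 0.81}]
viewing [{'centre': [138.3, 328.3], 'score': 0.95}]
post [[333.68925121 124.45566318]]
-0.026 [[333.6820143  160.56490746]]
-0.03 [[333.65500146 166.09172235]]
-0.033 [[333.63486804 170.21101061]]
```

View pics/w20c.png

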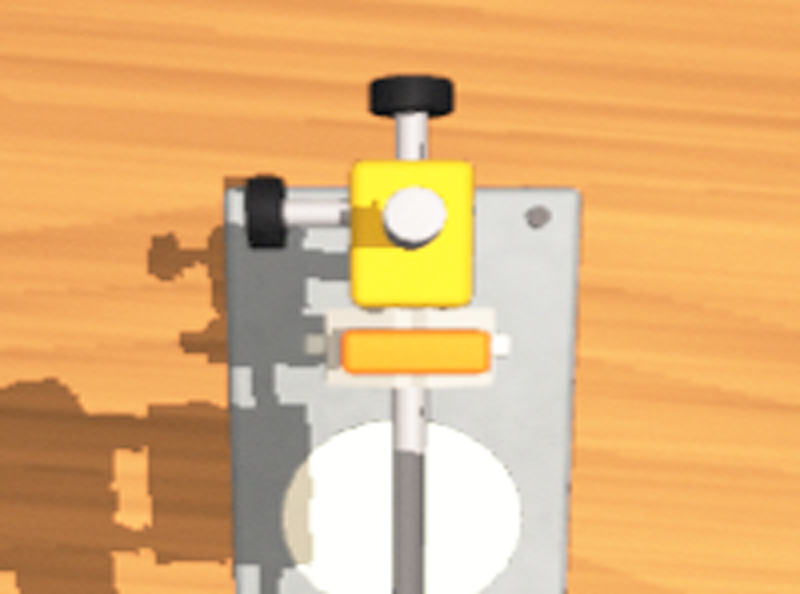

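View pics/s20.png

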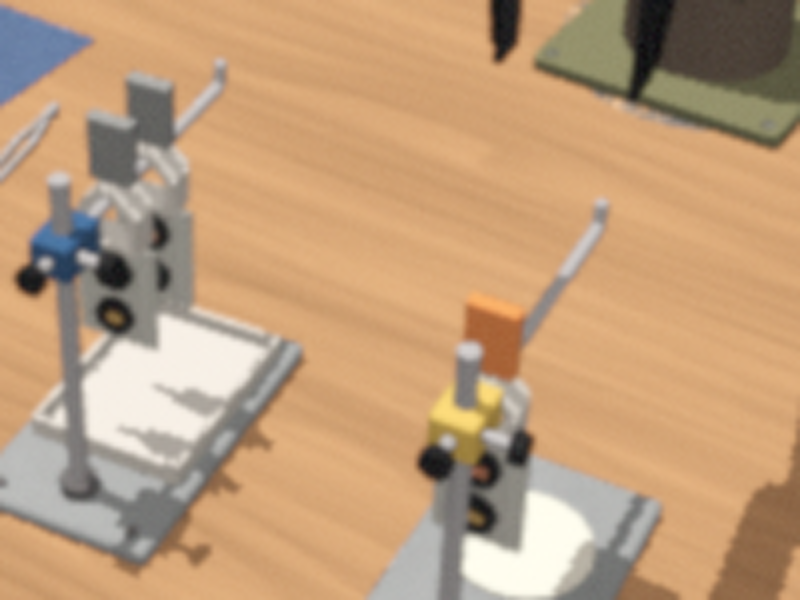

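Request:
{"method": "send_rows", "body": {"commands": "0 0 0 0 0 0 0.3; 0 0 0 0 0 0 0.3; 0 0 0 0 0 0 0.3"}}

```text
clock: 32.15
position: [0.5895, 0.1445, 0.3588]
ee_rot: [0.738, -0.675, -0.0, 0.0]
ft_force: [0.7, 0.3, 0.2]
gripper_width: 0.0618
```

```bash
python3 -c "
from h import *
st(); s=snapshot('wrist'); print(place_of(s,'carrier_tab')[:1],place_of(s,'carrier_eye')[:1]); print(job_done()); st()
"
```

```text
t 32.15 pos [0.5895 0.1445 0.3588] xang -84.94 tilt [-0.02 -0.  ] F [0.69 0.33 0.24] M [ 0.039  0.021 -0.043] w 0.0618
[{'centre': [165.4, 331.6], 'score': 0.65}] [{'centre': [163.9, 332.3], 'score': 0.63}]
the job is handed in; nothing more can be done
None
the job is handed in; nothing more can be done
```

The orange-tabbed carrier now hangs on the viewing rod against the yellow clamp. It is released and the job is handed in at about 32 s. I lifted it over the drying rail's turned-up end and threaded it over the viewing rail's end. Lowering it, I felt the rod with its axis at about 189.5 mm, then slid the carrier hanging until it stopped against the clamp.

- **Forces:** the wrist readings while loaded came to about 8 N of contact on the viewing rail at most, against the 15 N limit. That highest load came partway along the slide, about 15 mm short of the clamp. I eased the height and sideways position and went on.
- **Stop at the clamp:** the forward movement stalled and the push rose to about 5.5 N, with the eye at about x = -29.5 mm by the arm's position.
- **Final picture:** it puts the eye at about -30 to -31 mm, so the two checks agree to about 1 mm, and home is -30 mm. The carrier looks upright, and the gripper is well clear.
- **Checks that were weaker:** the first camera estimate of the rod height (about 191 mm) was 1–2 mm higher than what I felt. I judged the other carriers by eye only: they look unmoved. I did not check the things on the desk separately; the arm passed well above them.

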